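# Pack the melt indexer's load weights and secure the case for transport

### The arm

A 6-joint arm with a two-finger parallel gripper is mounted at the origin on a cart in front of the work surface, level with it; the furniture and walls round the work are solid. World frame = base frame: x ahead of the robot, y to its left, z up, the work surface at z = 0. Lengths are in m, angles in rad, forces in N, time in s.
With the tool pointing down it reaches from about 0.3 to 0.875 m from the base axis. Payload 6.4 kg.
Tool frame: the origin (TCP) lies at the very end of the fingers, on their centre line; the grasp point (between the pads) lies ctrl.pinch_z behind it (ctrl.pinch_z is the distance from the TCP to the grasp point, in m); y points along the fingers, z is the direction in which the jaws open and shut, and the axes are right-handed (so a half turn about y gives the same grasp; the last joint's range is limited). The gripper opens to 85 mm and grips with 20 to 120 N. Pads are 22 mm wide; open, the fingers measure 114 mm over their backs; the gripper's body (76 mm by 85 mm) begins 54 mm behind the grasp point. The pads swing forward as they close: fully open they stand 13 mm farther back than shut.
Start: joints at [0.998, 0.181, 1.607, -0, 1.354, -0.206], TCP at [0.206, 0.537, 0.231] pointing down, gripper open.
Joint ranges: [-2.99, 2.99], [-0.89, 2.07], [0.3, 2.58], [-1.14, 4.28], [0, 2.63], [-3.12, 3.12]. Speed limits (rad/s): [2.57, 2.57, 3.01, 3.14, 3.14, 3.14].

### API

Orientations are given as a unit quaternion [w, x, y, z].
In Python, from bench import ctrl gives the robot as it stands.
- The arm moves only by the shell command python3 -m pendant 'ROWS'. ROWS is JSON, one flat list of numbers, 7 for each row, row after row: the shift along the world's x, y, z in m, then the turn, a rotation vector about the world's x, y, z in degrees, then the finger opening in m, from 0 to 0.0854. In form: [tx, ty, tz, rx, ry, rz, hand, tx, ty, tz, rx, ry, rz, hand, ...]. A call has 1 to 12 rows; each row shifts and turns the commanded pose from where the row before left it; what a row does not reach is not made up. A row lasts 1/8 s, in which the tool goes at most 62.5 mm and 10.7 degrees, less where a joint would pass 70% of its speed; a pose out of reach is approached as far as the arm can. A call with a gripper value outside its range is refused whole. The fingers move at their own pace and stop on an object; the grip force is fixed at half the most. Time passes only in rows, so rows that do not move let the fingers close. It gives the time, the measured TCP pose, the force and the opening at its end, in the units of the state.
- ctrl.get_obs(): the state, without advancing time (a new reading comes with each control period).
- ctrl.camera(name): name is "scene" or "top" or "wrist"; returns the picture (480x640x3 uint8, red, green, blue); there is no depth.
- ctrl.camera_info(name): a dict with "fx", "fy", "cx", "cy" (pixels), "k1" (the pictures are not rectified: a ray, as slopes to the right and down, at radius r is drawn at 1 + k1 r^2 times it, then the intrinsics apply), "origin" and "rotation" of the camera in the world; the wrist camera has in their place "tool_from_camera" (4x4, takes a point from camera to tool coordinates, whose origin is the TCP and whose axes are the tool frame's). Camera axes: x right, y down, z forward; pixel columns grow to the right and rows downward; lengths in m; the calibration is good to about 2 mm. A picture is of the moment at which its call begins: read the wrist's pose just before it. camera_info takes no time and is no camera call.
- ctrl.hand_in(): hands the job in, once; it reports no verdict.
Trained networks look in the newest picture that a camera, given by its name, has taken for a name from the list of things; names that differ only in an ending like _2 or _b are one class to them, and where a whole thing is asked for, a point or a joint stands for the part that bears it (a point fixed in the world has none). Each returns a list of dicts, best first, with "score" (0 to 1); they miss things now and then, are a little off and sometimes report something else, mostly with a low value. They report only what shows in the picture. A call takes as long as a camera call. They do not tell look-alikes from the thing itself.
- ctrl.silhouettes(target, camera): "mask" (480x640 bool, what is visible of it) and "bbox" ([left, top, right, bottom] in pixels, round what is visible of it).
The state is a dict: "time_s": time; "q": joint angles; "dq": joint speeds; "joint_efforts": joint torques, N m; "eef_pos": TCP position; "eef_rot": TCP orientation; "wrist_force": force on the tool from outside, world axes, zero at the start; "torque": the same for the moment, N m; "opening": opening from 0.0 (shut) to 1.0 (fully open).
Only numpy, scipy, OpenCV 4.12 (cv2) and the standard library are available. Lean on these libraries where they do the work, as an engineer would, in place of code of your own. Each camera call takes 0.05 s, during which the arm holds its last target.

### The job

The indexer's slotted load weights are going out for calibration: press the push-lock on the case's lid to release it, open the lid wide, and set every weight that is on the worktop flat into a well of its own size. Then shut the lid, press the knob in again so that it stays latched, and turn both turnbuttons fully across the lid. Leave everything else on the worktop where it is.

Things in the scene. Friction and masses are not known exactly. Their poses are not given: they have to be found in the camera images.
- case: fixed case on the worktop: grey panels, aluminium edging, dark corners; 230 mm deep (x), 360 wide (y), 85 high. Origin: centre of its underside; x to its back (hinge), y to its left, z up. Front wall 73 mm high; side rims 30 mm wide, flush with the closed lid between them. Inside, in front of and behind the wells, two die blocks and a piston rod stay put (tops 44 mm above the worktop at most).
- lid (a joint): angle (rad) of the case's lid about its hinge at the back: 0 = shut, 1.57 = upright, 1.65 = its stop. A 12 mm thick panel, 296 mm wide, 0.4 kg. Friction in the hinge (0.8 N m) keeps the lid at any angle where it is left, so it must be moved all the way; up to about 8 N at its front edge lifts it, less shuts it.
- lid_edge (a point): middle of the top of the lid's front edge, 219 mm from the hinge axis. Axes: z the lid's outward normal, x from the front edge to the hinge.
- lid_hinge (a point): point on the lid's hinge axis, in its middle, 85 mm above the worktop and 103 mm behind the case's middle; the axis runs along the case's y. Axes turn with the lid.
- push_knob (a joint): travel (m) of the push-lock's knob into the lid: 0 (within 1 mm) = latched in, -0.009 = popped out (released), 0.0055 = at its stop. Each press to the stop (past 0.0048) and release changes it, in to out or out to in; a shorter press changes nothing. Takes up to 4 N; wait 3 s between presses. Latched in, it bolts the shut lid to the front wall; shut the lid first, then press.
- push_knob_top (a point): centre of the top of the push-lock's round steel knob, 24 mm across, on the lid's middle, 184 mm from the hinge axis (35 mm from the front edge). It stands 19 mm above the lid when out, 10 when latched, 4.5 at its stop; out, it is the handle to pull the lid up, pinched from above. Its lock body hangs 26 mm below the lid. z: the lid's outward normal.
- turnbutton_left (a joint): angle (rad) of the left turnbutton about its upright pivot: 0 = bar along the rim, tip to the case's back, clear of the lid; grows as it swings inward over the lid; 1.57 = squarely across the lid's edge, at its stop. Negative = tip swung out (stop -0.6). Friction (0.05 N m) keeps it where it is left. From 0.25 on it overlaps the lid and blocks it, going up or coming down.
- turnbutton_left_pivot (a point): the left turnbutton's pivot on the side rim, at the top of its bar (98.5 mm above the worktop): a black bar 46 mm long, 12 wide, 11 high, reaching 40 mm from the pivot to its tip and 6 mm the other way, its underside 2.5 mm above rim and closed lid; pinch it from above or push its end. Axes: x along the bar to its tip, z up.
- turnbutton_right (a joint): angle (rad) of the right turnbutton about its upright pivot: 0 = bar along the rim, tip to the case's back, clear of the lid; grows as it swings inward over the lid; 1.57 = squarely across the lid's edge, at its stop. Negative = tip swung out (stop -0.6). Friction (0.05 N m) keeps it where it is left. From 0.25 on it overlaps the lid and blocks it, going up or coming down.
- turnbutton_right_pivot (a point): the right turnbutton's pivot on the side rim, at the top of its bar (98.5 mm above the worktop): a black bar 46 mm long, 12 wide, 11 high, reaching 40 mm from the pivot to its tip and 6 mm the other way, its underside 2.5 mm above rim and closed lid; pinch it from above or push its end. Axes: x along the bar to its tip, z up.
- weight_large0: loose slotted steel load weight, large size: a plain round disc 64 mm across and 36 mm high with a narrow radial slot, about 0.6 kg, standing flat on the worktop; None if absent. Origin: centre of its underside; z up. Its turn about z does not matter.
- weight_large1: loose slotted steel load weight, large size: a plain round disc 64 mm across and 36 mm high with a narrow radial slot, about 0.6 kg, standing flat on the worktop; None if absent. Origin: centre of its underside; z up. Its turn about z does not matter.
- weight_small0: loose slotted steel load weight, small size: a plain round disc 46 mm across and 28 mm high with a narrow radial slot, about 0.33 kg, standing flat on the worktop; None if absent. Origin: centre of its underside; z up. Its turn about z does not matter.
- weight_small1: loose slotted steel load weight, small size: a plain round disc 46 mm across and 28 mm high with a narrow radial slot, about 0.33 kg, standing flat on the worktop; None if absent. Origin: centre of its underside; z up. Its turn about z does not matter.
- well_large_left (a point): centre of the floor of the left well for a large weight in the foam insert inside the case: a round well 72 mm across, 10 mm deep; its floor lies 18 mm and the foam's top 28 mm above the worktop. The four wells stand in a row along the case's y, 10 mm in front of its middle. Axes as case.
- well_small_left (a point): centre of the floor of the left well for a small weight in the foam insert inside the case: a round well 55 mm across, 10 mm deep; its floor lies 18 mm and the foam's top 28 mm above the worktop. The four wells stand in a row along the case's y, 10 mm in front of its middle. Axes as case.
- well_small_right (a point): centre of the floor of the right well for a small weight in the foam insert inside the case: a round well 55 mm across, 10 mm deep; its floor lies 18 mm and the foam's top 28 mm above the worktop. The four wells stand in a row along the case's y, 10 mm in front of its middle. Axes as case.
- well_large_right (a point): centre of the floor of the right well for a large weight in the foam insert inside the case: a round well 72 mm across, 10 mm deep; its floor lies 18 mm and the foam's top 28 mm above the worktop. The four wells stand in a row along the case's y, 10 mm in front of its middle. Axes as case.
- funnel: bystander: steel charging funnel standing mouth down on the worktop, 68 mm across, 78 mm high; origin under its centre. Leave it alone.
- stopwatch: bystander: black stopwatch, 70 x 58 x 18 mm, lying to the right. Leave it alone.
- dish: bystander: flat clear dish, 81 mm across, 18 mm high, to the left. Leave it alone.
Mind the look-alikes: they are no part of the job. What is shaped like the weight_small0 but green or turquoise is not meant.

How it is judged:
By the outcome, as a careful person would: the job done as asked, in the order asked, and still so for the second after the job is handed in, with the robot touching nothing.
Of weight_large0, weight_large1, weight_small0, weight_small1 only 2 to 4 are there at a start; the rules pass over those that are not, and their reading is None.
At some moment in a run one of weight_large0, weight_large1, weight_small0, weight_small1 may be knocked a few centimetres aside while the robot is not near it.
Once in a run the grip may slacken for a moment while it holds something.
It also fails if it takes over 210 s, if anything falls off the work surface, if the arm or the gripper's body presses on something with over 40 N, if the wrist force passes 120 N, or if a joint passes its speed limit or range.

## Working session

There is one attempt and no reset: what is moved stays moved. The work goes in short steps, Python scripts to look and compute and a shell command to move; the robot and the scene stay as the last step left them, time stands still between calls to the robot, and variables do not carry over. Pictures are saved under pics/ and viewed, and the job is handed in when it is done.

```bash
ls; mkdir -p pics; python3 - <<'E'
from bench import ctrl
import cv2
for n in ["scene","top","wrist"]:
    im=ctrl.camera(n); cv2.imwrite(f"pics/a_{n}.png",im[:,:,::-1]); print(n,ctrl.camera_info(n))
o=ctrl.get_obs(); print(o); print(ctrl.pinch_z)
E
```

```text
pics
scene {'fx': 555.8072391008695, 'fy': 555.8072391008695, 'cx': 311.9603512076364, 'cy': 246.76981699251374, 'k1': 0.03548636887172013, 'origin': array([-0.52306234, -0.90565004,  0.76266097]), 'rotation': array([-0.47655701,  0.77717751, -0.34777158,  0.21895996])}
top {'fx': 577.9166024853658, 'fy': 577.9166024853658, 'cx': 321.83390900873627, 'cy': 232.9119269233503, 'k1': -0.08420873287514823, 'origin': array([0.30506778, 0.00307668, 2.08037681]), 'rotation': array([-0.04113761,  0.70742409, -0.7047458 ,  0.03452823])}
wrist {'fx': 345.0019235710214, 'fy': 345.0019235710214, 'cx': 318.4852954613067, 'cy': 240.31857520377875, 'k1': 0.00020861813027655797, 'tool_from_camera': array([[ 1.12349724e-03,  9.48720468e-01,  3.16114239e-01,
        -8.12564506e-02],
       [ 5.37873720e-04, -3.16114966e-01,  9.48720738e-01,
        -1.41940846e-01],
       [ 9.99999224e-01, -8.95855589e-04, -8.65446100e-04,
        -7.50592658e-05],
       [ 0.00000000e+00,  0.00000000e+00,  0.00000000e+00,
         1.00000000e+00]])}
{'time_s': 0.15, 'q': array([ 9.97713840e-01,  1.81407570e-01,  1.60774598e+00,  4.72322462e-06,
        1.35378563e+00, -2.06305136e-01]), 'dq': array([-1.94711872e-05, -1.82432706e-03, -3.33473364e-03, -5.01282694e-04,
        6.42148242e-04,  5.68034162e-04]), 'joint_efforts': array([-1.66063005e-04, -4.45258069e+01, -3.51690173e+01, -4.31096096e-04,
        5.78612904e-03,  4.68547125e-05]), 'eef_pos': array([0.20596073, 0.53641347, 0.23058582]), 'eef_rot': array([-0.69480959,  0.6956891 , -0.12913243,  0.12876769]), 'wrist_force': array([ 0.42991225, -0.90779053,  0.15155258]), 'torque': array([-0.01520075,  0.00381981,  0.01255291]), 'opening': 0.999298291762461}
0.0187
```

View pics/a_scene.png

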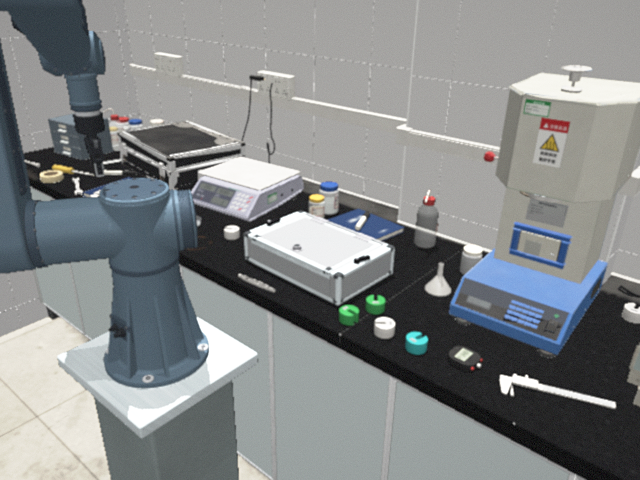

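View pics/a_top.png

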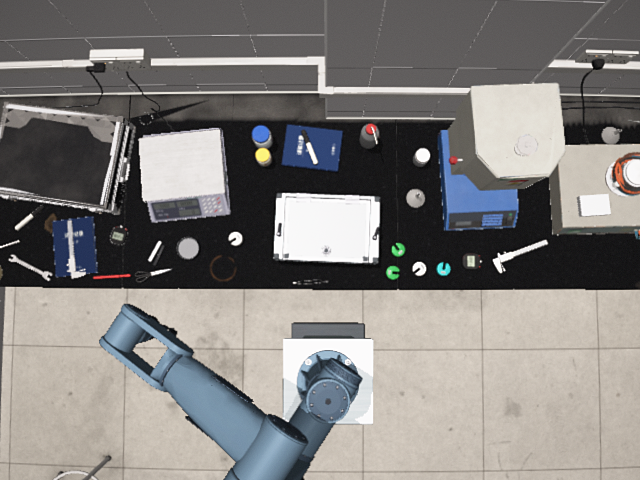

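View pics/a_wrist.png

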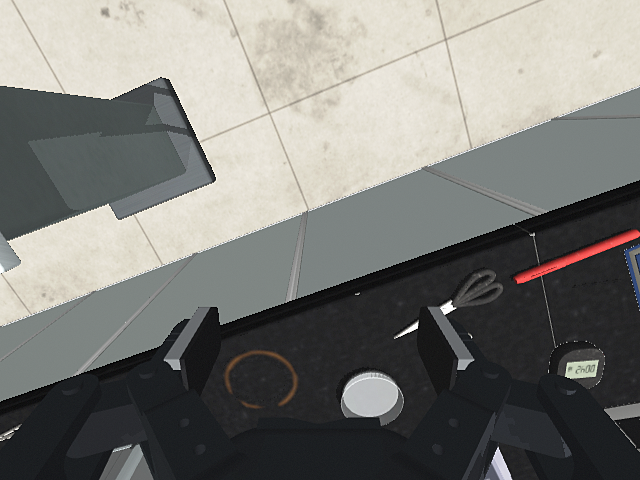

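The scene view shows the case at about (320,255) and white discs at (232,232) and (384,327). Green look-alikes are at (349,315) and (375,304), and a turquoise one at (416,343). In the top view the white discs are at (235,238) and (420,268), the coloured ones at (398,250), (392,272) and (443,269), and the funnel is at (415,198). The wrist view shows only the dish, a stopwatch-like object and tools.

```bash
cat > h.py <<'E'
import numpy as np, cv2
from bench import ctrl
from scipy.spatial.transform import Rotation as R
def rot(q): return R.from_quat([q[1],q[2],q[3],q[0]]).as_matrix()
def campose(n,obs=None):
    i=ctrl.camera_info(n)
    if n=="wrist":
        o=obs or ctrl.get_obs(); T=np.eye(4);T[:3,:3]=rot(o["eef_rot"]);T[:3,3]=o["eef_pos"]
        T=T@i["tool_from_camera"]; return i,T[:3,:3],T[:3,3]
    return i,rot(i["rotation"]),np.array(i["origin"])
def KD(i):
    return np.array([[i["fx"],0,i["cx"]],[0,i["fy"],i["cy"]],[0,0,1.]]),np.array([i["k1"],0,0,0,0.])
def proj(n,P,obs=None):
    i,Rm,o=campose(n,obs);K,D=KD(i);P=np.atleast_2d(np.array(P,float))
    rv,_=cv2.Rodrigues(Rm.T); return cv2.projectPoints(P,rv,-Rm.T@o,K,D)[0][:,0]
def ray(n,px,z,obs=None):
    i,Rm,o=campose(n,obs);K,D=KD(i)
    u=cv2.undistortPoints(np.array(px,float).reshape(-1,1,2),K,D)[:,0]
    d=np.c_[u,np.ones(len(u))]@Rm.T
    return o+d*((z-o[2])/d[:,2])[:,None]
def pic(n,name,box=None,s=1):
    o=ctrl.get_obs(); im=ctrl.camera(n)
    c=im if box is None else im[box[1]:box[3],box[0]:box[2]]
    c=cv2.resize(c,None,fx=s,fy=s,interpolation=cv2.INTER_CUBIC)
    cv2.imwrite("pics/"+name+".png",c[:,:,::-1]); return im,o
def tool(o=None):
    o=o or ctrl.get_obs(); return rot(o["eef_rot"]),o["eef_pos"]
E
python3 - <<'E'
from h import *
pic("top","b_top",(180,170,480,300),2.6)
for t in ["weight_large0","weight_small0","case","push_knob","turnbutton_left","turnbutton_right","funnel","dish","stopwatch"]:
    for d in ctrl.silhouettes(t,"top"):
        m=d["mask"]; ys,xs=np.nonzero(m); c=(xs.mean(),ys.mean())
        print(t,round(d["score"],2),d["bbox"],np.round(c,1),m.sum(),ray("top",[c],.03)[0].round(3))
pic("scene","b_scene",(210,180,500,390),2.7)
for t in ["weight_large0","weight_small0","case","push_knob","turnbutton_left","turnbutton_right"]:
    for d in ctrl.silhouettes(t,"scene"):
        m=d["mask"]; ys,xs=np.nonzero(m); c=(xs.mean(),ys.mean())
        print(t,round(d["score"],2),d["bbox"],np.round(c,1),m.sum(),ray("scene",[c],.03)[0].round(3))
E
```

```text
weight_small0 0.65 [388.7, 241.4, 403.6, 255.2] [397.9 249.3] 132 [ 0.467 -0.248  0.03 ]
weight_small0 0.55 [388.8, 267.8, 400.8, 278.8] [391.6 271.9] 134 [ 0.387 -0.225  0.03 ]
weight_small0 0.44 [229.8, 228.6, 243.7, 244.8] [235.6 237.8] 131 [0.507 0.331 0.03 ]
turnbutton_left 0.54 [276.3, 221.8, 283.2, 234.3] [278.5 228.9] 71 [0.539 0.178 0.03 ]
turnbutton_left 0.34 [275.6, 192.6, 377.0, 266.5] [326.2 227.5] 7008 [0.545 0.007 0.03 ]
funnel 0.66 [406.6, 186.5, 422.9, 206.8] [415.2 197.7] 268 [ 0.654 -0.312  0.03 ]
dish 0.63 [172.4, 237.2, 200.6, 257.1] [187.5 247.4] 415 [0.472 0.504 0.03 ]
stopwatch 0.57 [462.0, 250.0, 479.3, 265.7] [470.4 260.4] 260 [ 0.428 -0.507  0.03 ]
stopwatch 0.54 [276.4, 221.2, 283.4, 234.1] [278.4 229.5] 51 [0.537 0.178 0.03 ]
weight_large0 0.56 [242.7, 212.5, 393.9, 301.2] [319.1 255.1] 8923 [0.545 0.003 0.03 ]
weight_large0 0.27 [372.5, 320.5, 397.8, 336.7] [384.9 326.9] 372 [ 0.379 -0.339  0.03 ]
weight_small0 0.89 [365.5, 293.2, 384.0, 313.6] [375.1 304.3] 314 [ 0.442 -0.267  0.03 ]
weight_small0 0.89 [406.0, 332.6, 430.1, 353.7] [416.2 342.5] 437 [ 0.376 -0.423  0.03 ]
weight_small0 0.88 [371.7, 319.5, 395.1, 338.8] [384.4 327.3] 358 [ 0.377 -0.339  0.03 ]
weight_small0 0.76 [339.6, 306.8, 359.0, 327.0] [347.9 314.4] 329 [ 0.362 -0.245  0.03 ]
weight_small0 0.69 [226.3, 223.9, 238.4, 239.9] [231. 232.] 190 [0.478 0.303 0.03 ]
case 0.74 [243.0, 211.7, 394.8, 305.0] [318.8 254.9] 8930 [0.545 0.004 0.03 ]
push_knob 0.54 [292.3, 242.0, 302.6, 251.5] [295.9 246.5] 41 [0.54  0.088 0.03 ]
turnbutton_left 0.47 [267.2, 217.3, 279.6, 225.1] [272.  221.2] 71 [0.621 0.269 0.03 ]
turnbutton_left 0.25 [249.2, 215.5, 378.3, 275.6] [314.9 243.1] 4029 [0.595 0.062 0.03 ]
```

View pics/b_top.png

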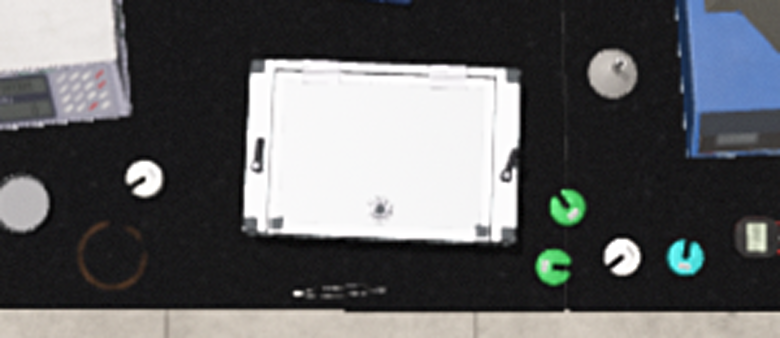

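View pics/b_scene.png

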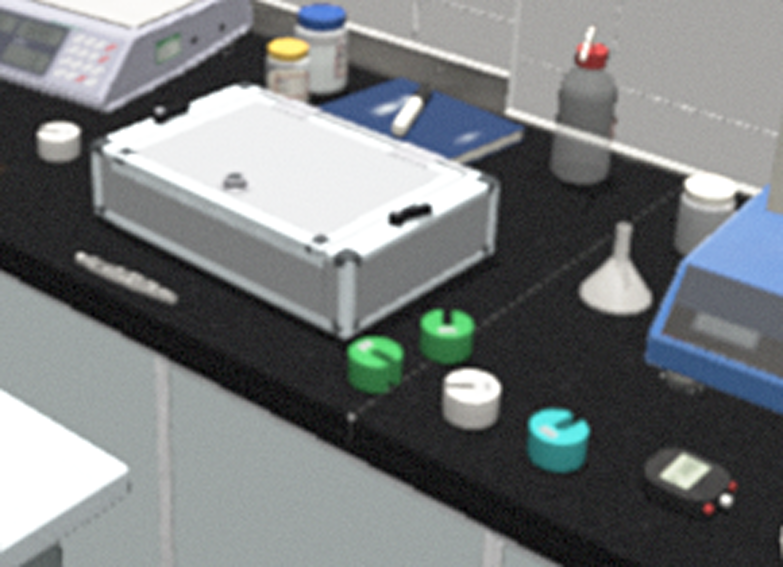

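Things that could pass for a small weight, in top-view pixels:
- White and steel-coloured at (235,238) and (420,268). Both are about 13–14 px across, which matches 46 mm, so I take these two.
- Green at (398,250) and (392,272), and turquoise at (443,269). These are look-alikes.
- The dish at (188,247) and the jar at (423,157) are not weights.

I see no large weights. The right turnbutton's tip leans outward.

```bash
python3 - <<'E'
from h import *
px=np.array([(250,60),(521,68),(517,244),(244,235)])/2.6+[180,170]
print(ray("top",px,.085).round(3))
px=np.array([(380,208),(262,138),(257,166),(517,150),(507,176),(145,178),(622,256)])/2.6+[180,170]
print(ray("top",px[:5],.097).round(3)); print(ray("top",px[5:],.028).round(3))
Rm,p=tool(); print(Rm.round(3),p)
i,Rc,o=campose("wrist");print(Rc.round(3),o)
E
```

```text
[[ 0.659  0.183  0.085]
 [ 0.649 -0.182  0.085]
 [ 0.413 -0.175  0.085]
 [ 0.423  0.188  0.085]]
[[ 0.459  0.007  0.097]
 [ 0.552  0.164  0.097]
 [ 0.514  0.171  0.097]
 [ 0.537 -0.175  0.097]
 [ 0.502 -0.161  0.097]]
[[ 0.505  0.331  0.028]
 [ 0.4   -0.324  0.028]]
[[ 0.933 -0.     0.359]
 [-0.359 -0.     0.933]
 [-0.    -1.    -0.   ]] [0.2061971  0.53676804 0.23128075]
[[ 0.36   0.885  0.295]
 [ 0.933 -0.341 -0.114]
 [-0.001  0.316 -0.949]] [0.13032219 0.56583985 0.37322337]
```

```bash
python3 -m pendant '[0.02,-0.045,0.01,0,0,7,0.0854,0.02,-0.045,0.01,0,0,7,0.0854,0.02,-0.045,0.01,0,0,7,0.0854,0.02,-0.045,0.01,0,0,0,0.0854,0.02,-0.045,0.01,0,0,0,0.0854,0.02,-0.045,0.01,0,0,0,0.0854,0.02,-0.045,0.01,0,0,0,0.0854,0.02,-0.045,0.01,0,0,0,0.0854,0.02,-0.045,0.01,0,0,0,0.0854,0.02,-0.045,0.01,0,0,0,0.0854,0.02,-0.045,0,0,0,0,0.0854,0.02,-0.045,0,0,0,0,0.0854]'
python3 - <<'E'
from h import *
pic("wrist","c_w")
Rm,p=tool(); print(Rm.round(3),p)
E
```

```text
time_s: 2.5
eef_pos: [0.4468, -0.0049, 0.3318]
eef_rot: [-0.707, 0.707, 0.0, 0.001]
wrist_force: [-0.1, 1.4, 0.9]
opening: 1.0
[[ 1.     0.001  0.004]
 [-0.004 -0.004  1.   ]
 [ 0.001 -1.    -0.004]] [ 0.44847085 -0.00963653  0.331311  ]
```

View pics/c_w.png

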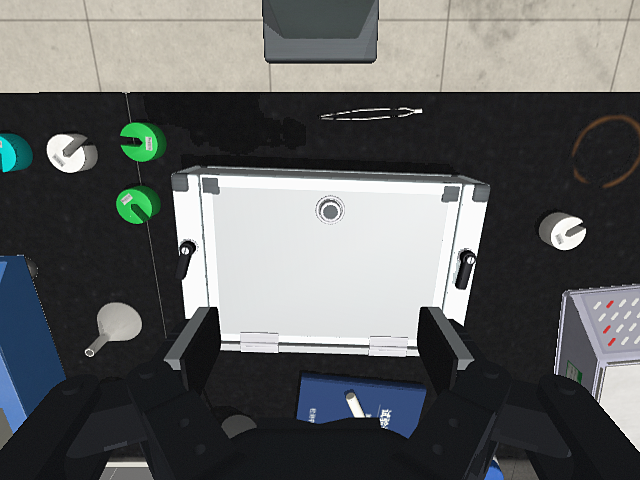

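The wrist view shows the knob at (330,210), the right bar from pivot (187,247) to tip (182,278), leaning out, and the left bar from (470,258) to (460,288), leaning in. The two white small weights are at (72,152) and (563,232).

```bash
python3 - <<'E'
from h import *
im,o=pic("wrist","d0")
c1=cv2.resize(im[220:320,150:250],None,fx=4,fy=4,interpolation=cv2.INTER_CUBIC)
c2=cv2.resize(im[220:320,420:520],None,fx=4,fy=4,interpolation=cv2.INTER_CUBIC)
cv2.imwrite("pics/d1.png",np.hstack([c1,c2])[:,:,::-1])
c1=cv2.resize(im[150:225,150:250],None,fx=4,fy=4,interpolation=cv2.INTER_CUBIC)
c2=cv2.resize(im[150:225,420:520],None,fx=4,fy=4,interpolation=cv2.INTER_CUBIC)
c3=cv2.resize(im[170:245,290:390],None,fx=4,fy=4,interpolation=cv2.INTER_CUBIC)
c4=cv2.resize(im[320:395,140:240],None,fx=4,fy=4,interpolation=cv2.INTER_CUBIC)
cv2.imwrite("pics/d2.png",np.vstack([np.hstack([c1,c2]),np.hstack([c3,c4])])[:,:,::-1])
for t in ["weight_small0","weight_large0","push_knob","turnbutton_left","turnbutton_right"]:
    for d in ctrl.silhouettes(t,"wrist"):
        m=d["mask"].astype(np.uint8); ys,xs=np.nonzero(m); 
        if m.sum()<20: continue
        r=cv2.minAreaRect(np.c_[xs,ys].astype(np.float32))
        print(t,round(d["score"],2),d["bbox"],np.round((xs.mean(),ys.mean()),1),m.sum(),np.round(r[0],1),np.round(r[1],1),round(r[2],1))
E
```

```text
weight_small0 0.75 [122.5, 183.9, 164.2, 224.4] [142.4 203.1] 1298 [142.7 203.4] [36.6 43.3] 69.4
weight_small0 0.73 [126.2, 125.2, 171.9, 164.3] [148.5 140.7] 1297 [148. 141.] [38. 44.] 90.0
weight_small0 0.69 [548.5, 211.8, 593.5, 250.0] [566.8 229.3] 1331 [567.3 228.9] [45.4 35.7] 24.8
weight_small0 0.59 [51.1, 131.5, 101.7, 172.6] [ 75.5 152.2] 1516 [ 76. 152.] [38. 50.] 90.0
weight_small0 0.59 [0.0, 131.9, 37.1, 168.2] [ 16.6 151.8] 1217 [ 18.5 151.5] [37. 37.] 90.0
push_knob 0.63 [325.5, 194.2, 345.4, 220.9] [334.6 208.9] 357 [335.  208.5] [20. 21.] 0.0
turnbutton_left 0.58 [461.3, 246.1, 479.9, 288.4] [470.4 267.7] 492 [470.7 268.3] [14.9 39.6] 11.3
turnbutton_right 0.62 [179.5, 241.2, 203.4, 282.0] [189.1 257.4] 525 [187.7 258.2] [16.8 40.6] 21.0
```

View pics/d1.png

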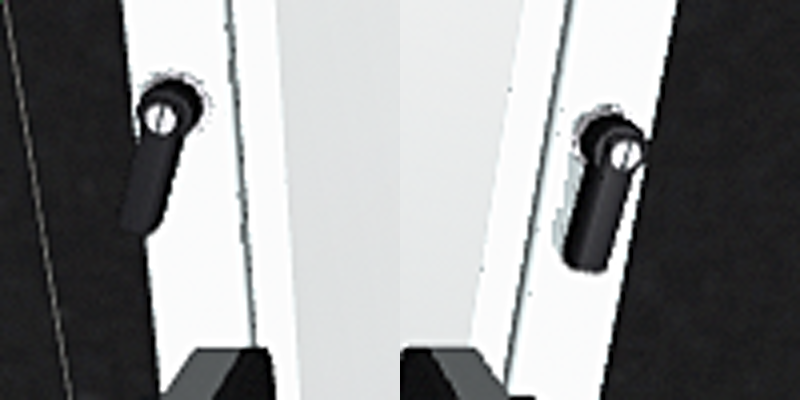

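View pics/d2.png

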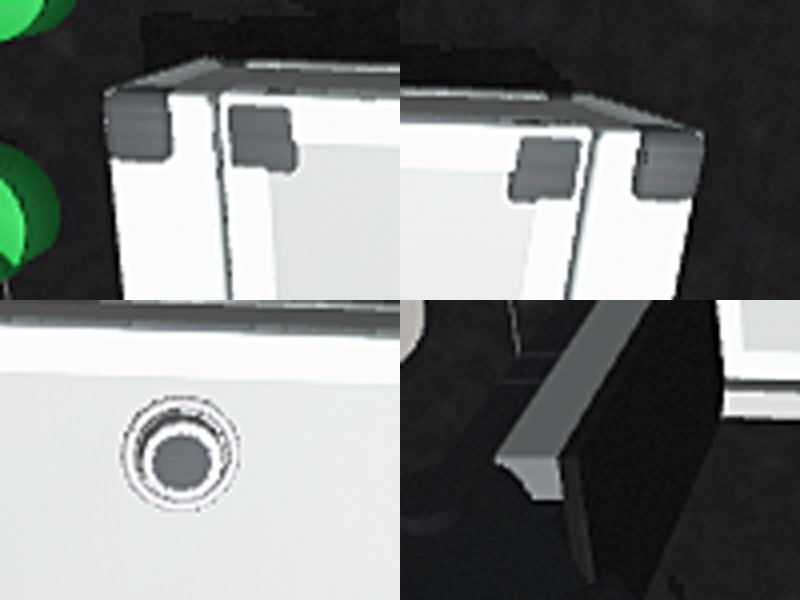

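```bash
python3 - <<'E'
from h import *
from scipy.optimize import least_squares
o=ctrl.get_obs()
fr=(150+105/4,150+94/4); fl=(420+305/4,150+133/4)
A=ray("wrist",[fr,fl],.085,o); print(A.round(4), np.linalg.norm(A[0]-A[1]))
# lid seam pts (y=+-0.15): right seam (215,94)->(228,300); left (592,133)->(570,300)
kn=ray("wrist",[(290+180/4,170+160/4)],.095,o); print("knob",kn.round(4))
piv=ray("wrist",[(150+162/4,220+118/4),(420+226/4,220+153/4)],.0985,o)
tip=ray("wrist",[(150+140/4,220+234/4),(420+186/4,220+268/4)],.0985,o)
print(piv.round(4),tip.round(4),np.linalg.norm(piv-tip,axis=1))
y=A[1]-A[0]; yaw=np.arctan2(-y[0],y[1]); print("yaw",yaw)
ex=np.array([np.cos(yaw),np.sin(yaw)]);ey=np.array([-ex[1],ex[0]])
c=(A[0]+A[1])[:2]/2+.115*ex; print("case c",c)
for p in (kn[0],*piv,*tip): d=p[:2]-c; print(np.round([d@ex,d@ey],4))
for k in (0,1):
    d=(tip-piv)[k][:2]; print("angle (ccw)",np.arctan2(d@ey,d@ex))
print("weights", ray("wrist",[(67,153),(568,231)],.028,o).round(4))
print(tool(o)[1])
E
```

```text
[[ 0.4154 -0.161   0.085 ]
 [ 0.4263  0.1973  0.085 ]] 0.3585220197526653
knob [[0.4547 0.016  0.095 ]]
[[ 0.5006 -0.1504  0.0985]
 [ 0.5114  0.1816  0.0985]] [[ 0.5373 -0.1612  0.0985]
 [ 0.5484  0.175   0.0985]] [0.03823896 0.03756375]
yaw -0.030277085611174547
case c [0.5357995  0.01467912]
[-0.0811 -0.0011]
[-0.0302 -0.166 ]
[-0.0294  0.1661]
[ 0.0068 -0.1758]
[0.0077 0.1606]
angle (ccw) -0.2571573026397457
angle (ccw) -0.14735695796026674
weights [[ 0.3974 -0.3181  0.028 ]
 [ 0.4996  0.3338  0.028 ]]
[ 0.44585395 -0.00219685  0.33137789]
```

```bash
python3 -m pendant '[0,0,0,0,0,0,0.0854,0,0,0,0,0,0,0.0854,0,0,0,0,0,0,0.0854]'
python3 - <<'E'
from h import *
for k in range(3):
    im,o=pic("wrist","e%d"%k); print(o["time_s"],o["eef_pos"].round(4),abs(o["dq"]).max())
np.save("e.npy",np.r_[o["eef_pos"],o["eef_rot"]])
c1=cv2.resize(im[220:320,150:250],None,fx=4,fy=4,interpolation=cv2.INTER_CUBIC)
c2=cv2.resize(im[220:320,420:520],None,fx=4,fy=4,interpolation=cv2.INTER_CUBIC)
c3=cv2.resize(im[150:220,150:250],None,fx=4,fy=4,interpolation=cv2.INTER_CUBIC)
c4=cv2.resize(im[150:220,420:520],None,fx=4,fy=4,interpolation=cv2.INTER_CUBIC)
cv2.imwrite("pics/e_c.png",np.vstack([np.hstack([c3,c4]),np.hstack([c1,c2])])[:580,:,::-1])
c1=cv2.resize(im[110:210,20:120],None,fx=4,fy=4,interpolation=cv2.INTER_CUBIC)
c2=cv2.resize(im[180:280,530:630],None,fx=4,fy=4,interpolation=cv2.INTER_CUBIC)
cv2.imwrite("pics/e_d.png",np.hstack([c1,c2])[:,:,::-1])
E
```

```text
time_s: 3.22
eef_pos: [0.4461, -0.0028, 0.3314]
eef_rot: [-0.707, 0.707, 0.0, -0.0]
wrist_force: [0.1, -0.5, -0.3]
opening: 0.998
3.225 [ 0.4461 -0.0028  0.3314] 0.005532130040224719
3.275 [ 0.4462 -0.003   0.3314] 0.0042763855704525105
3.325 [ 0.4462 -0.0031  0.3313] 0.0037430002041210974
```

View pics/e_c.png

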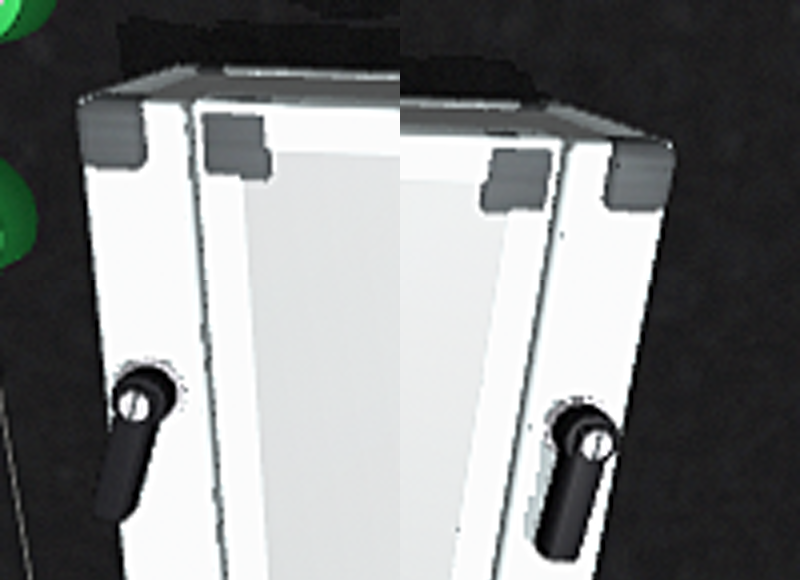

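View pics/e_d.png

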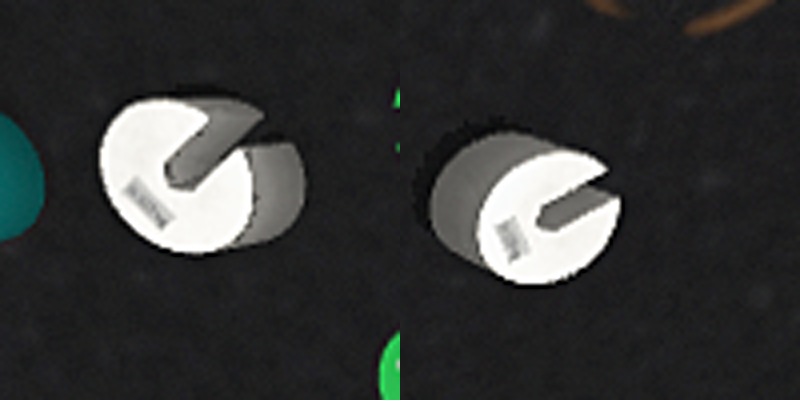

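View pics/e2.png

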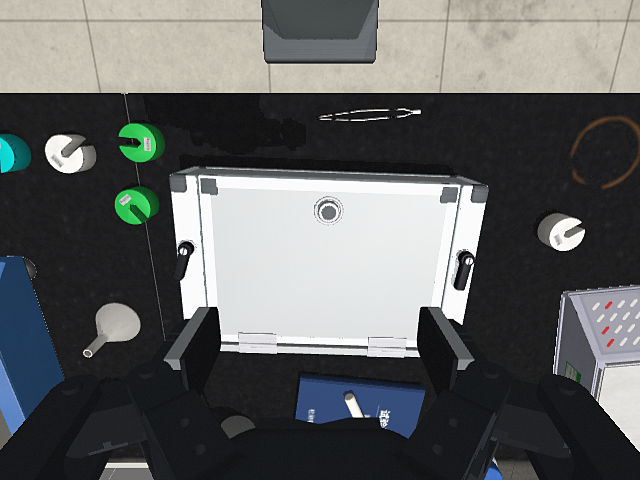

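The crops show two plain white discs with slots, centred at about (64,154) and (567,234). They are the same size as the look-alikes, so small.

```bash
python3 - <<'E'
from h import *
e=np.load("e.npy");o=dict(eef_pos=e[:3],eef_rot=e[3:])
fr=(150+79/4,150+102/4); fl=(420+273/4,150+145/4)
A=ray("wrist",[fr,fl],.085,o); print(A.round(4), np.linalg.norm(A[0]-A[1]))
kn=ray("wrist",[(327.6,210.5)],.095,o); print("knob",kn.round(4))
piv=ray("wrist",[(150+135/4,220+125/4),(420+198/4,220+163/4)],.0985,o)
tip=ray("wrist",[(150+113/4,220+240/4),(420+158/4,220+280/4)],.0985,o)
y=A[1]-A[0]; yaw=np.arctan2(-y[0],y[1]); print("yaw",yaw)
ex=np.array([np.cos(yaw),np.sin(yaw)]);ey=np.array([-ex[1],ex[0]])
c=(A[0]+A[1])[:2]/2+.115*ex; print("case c",c)
for p in (kn[0],*piv,*tip): d=p[:2]-c; print(p.round(4),np.round([d@ex,d@ey],4))
for k in (0,1):
    d=(tip-piv)[k][:2]; print("angle (ccw)",np.arctan2(d@ey,d@ex))
print("weights", ray("wrist",[(64.5,154),(567.2,234.2)],.028,o).round(4))
E
```

```text
[[ 0.4178 -0.1695  0.085 ]
 [ 0.4302  0.1879  0.085 ]] 0.3575860817811816
knob [[0.4556 0.0068 0.095 ]]
yaw -0.03460481232338089
case c [0.53889585 0.00522636]
[0.4556 0.0068 0.095 ] [-0.0833 -0.0013]
[ 0.5029 -0.1594  0.0985] [-0.0303 -0.1658]
[0.515  0.1728 0.0985] [-0.0297  0.1667]
[ 0.5394 -0.1705  0.0985] [ 0.0066 -0.1756]
[0.5528 0.166  0.0985] [0.0083 0.1611]
angle (ccw) -0.26069293929822906
angle (ccw) -0.1441499843164804
weights [[ 0.3986 -0.3224  0.028 ]
 [ 0.5048  0.3326  0.028 ]]
```

```bash
python3 -m pendant '[0.01,0.01,-0.02,0,0,-1.9,0,0,0,-0.05,0,0,0,0,0,0,-0.05,0,0,0,0,0,0,-0.05,0,0,0,0,0,0,-0.04,0,0,0,0,0,0,-0.01,0,0,0,0,0,0,0,0,0,0,0,0,0,0,0,0,0,0]'
python3 - <<'E'
from h import *
im,o=pic("wrist","f0"); print(o["eef_pos"],o["wrist_force"],o["opening"])
E
```

```text
time_s: 4.38
eef_pos: [0.4577, 0.0064, 0.1131]
eef_rot: [-0.707, 0.707, -0.011, 0.013]
wrist_force: [0.3, -0.0, -0.2]
opening: 0.0
[0.45771948 0.00639378 0.11313557] [ 0.33307505 -0.02873749 -0.23976223] 0.00036732242149535094
```

View pics/f0.png

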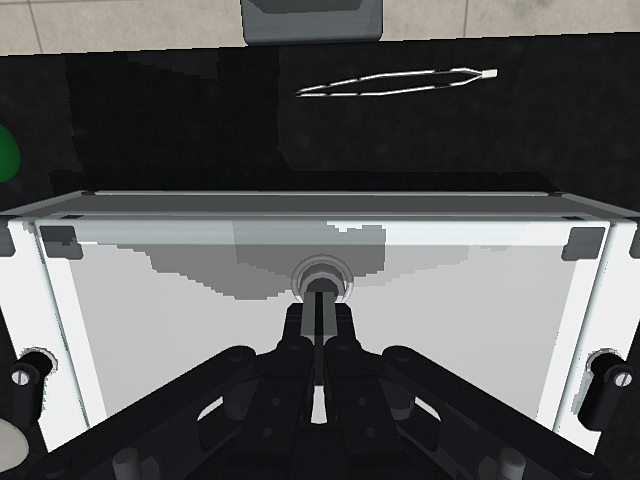

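The closed fingers sit over the knob at (321,285), so I press now.

```bash
python3 -m pendant '[-0.0015,0,-0.012,0,0,0,0,0,0,-0.006,0,0,0,0,0,0,-0.003,0,0,0,0,0,0,-0.002,0,0,0,0,0,0,0,0,0,0,0]'; python3 -m pendant '[0,0,-0.001,0,0,0,0,0,0,0,0,0,0,0]'
```

```text
time_s: 5.05
eef_pos: [0.4548, 0.0067, 0.0892]
eef_rot: [-0.707, 0.707, -0.012, 0.012]
wrist_force: [-4.1, 0.5, 13.1]
opening: 0.003
time_s: 5.3
eef_pos: [0.4549, 0.0067, 0.089]
eef_rot: [-0.707, 0.707, -0.012, 0.011]
wrist_force: [-8.2, 1.5, 21.7]
opening: -0.001
```

At its stop: the force rose to 22 N at z = 0.089. I'll retract and look.

```bash
python3 -m pendant '[0,0,0.01,0,0,0,0,0,0,0.04,0,0,0,0,0,0,0.04,0,0,0,0.05,0,0,0,0,0,0,0.05,0,0,0,0,0,0,0.05]'
python3 - <<'E'
from h import *
im,o=pic("wrist","g0",(220,180,420,330),4); print(o["eef_pos"],o["wrist_force"],o["opening"])
E
```

```text
time_s: 5.92
eef_pos: [0.4542, 0.0069, 0.1765]
eef_rot: [0.707, -0.707, 0.012, -0.011]
wrist_force: [-0.1, -0.9, -0.5]
opening: 0.585
[0.45416764 0.00690799 0.17654238] [-0.12606379 -0.90404696 -0.45287804] 0.5849284366906847
```

View pics/g0.png

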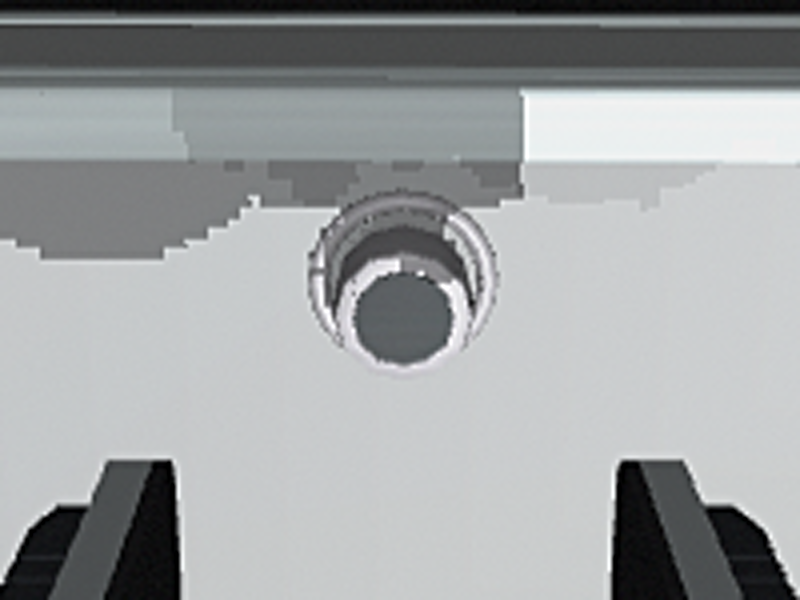

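The knob has popped out. Its top is at (321,260), standing proud of its collar. Next I pinch it.

```bash
python3 - <<'E'
from h import *
o=ctrl.get_obs(); print(ray("wrist",[(321,259.5)],.104,o), o["eef_pos"])
yaw=-.033
hx=.537+.103*np.cos(yaw);hy=.0045+.103*np.sin(yaw);print(hx,hy)
for a in range(0,45,4):
    t=np.radians(a); r=.184;z0=.003
    print(a,round(-r*np.cos(t)+z0*np.sin(t),4),round(r*np.sin(t)+z0*np.cos(t)+.085,4))
E
python3 -m pendant '[0.001,0,-0.04,0,0,0,0.05,0,0,-0.03,0,0,0,0.05,0,0,-0.0195,0,0,0,0.05,0,0,0,0,0,0,0.05,0,0,0,0,0,0,0.05]'
```

```text
[[0.45701299 0.0083442  0.104     ]] [0.45372501 0.0070206  0.17596904]
0.639943921589393 0.0011016168849096583
0 -0.184 0.088
4 -0.1833 0.1008
8 -0.1818 0.1136
12 -0.1794 0.1262
16 -0.176 0.1386
20 -0.1719 0.1508
24 -0.1669 0.1626
28 -0.1611 0.174
32 -0.1545 0.185
36 -0.1471 0.1956
40 -0.139 0.2056
44 -0.1303 0.215
time_s: 6.6
eef_pos: [0.4556, 0.0068, 0.0878]
eef_rot: [0.707, -0.707, 0.012, -0.012]
wrist_force: [-0.1, -0.3, 0.4]
opening: 0.581
```

```bash
python3 -m pendant '[0,0,0,0,0,0,0.01,0,0,0,0,0,0,0.01,0,0,0,0,0,0,0.01,0,0,0,0,0,0,0.01,0,0,0,0,0,0,0.01,0,0,0,0,0,0,0.01]'
python3 -m pendant '[0.0007,0,0.0128,0.13,4,0,0.01,0.0015,0,0.0128,0.13,4,0,0.01]'
```

```text
time_s: 7.35
eef_pos: [0.4563, 0.0079, 0.0886]
eef_rot: [0.708, -0.706, 0.011, -0.013]
wrist_force: [1.1, 6.3, 1.4]
opening: 0.253
time_s: 7.6
eef_pos: [0.4584, 0.0079, 0.1138]
eef_rot: [0.707, -0.704, 0.061, 0.037]
wrist_force: [5.8, 4.5, -8.6]
opening: 0.246
```

The lid is coming up with about 9 N at the wrist. I continue along the arc.

```bash
python3 -m pendant '[0.0024,0,0.0126,0.13,4,0,0.01,0.0034,0,0.0124,0.13,4,0,0.01,0.0041,0,0.0122,0.13,4,0,0.01,0.005,0,0.0118,0.13,4,0,0.01,0.0058,0,0.0114,0.13,4,0,0.01,0.0066,0,0.011,0.13,4,0,0.01,0.0074,0,0.0106,0.13,4,0,0.01,0.0081,0,0.01,0.13,4,0,0.01,0.0087,0,0.0094,0.13,4,0,0.01]'
python3 - <<'E'
from h import *
im,o=pic("scene","h0",(200,150,440,330),3); print(o["eef_pos"],o["wrist_force"],o["opening"],o["q"])
E
```

```text
time_s: 8.72
eef_pos: [0.509, 0.0063, 0.2148]
eef_rot: [0.659, -0.651, 0.277, 0.255]
wrist_force: [-5.3, -3.8, -4.1]
opening: 0.252
[0.50897683 0.00630403 0.21480392] [-5.31002397 -3.80406963 -4.05980193] 0.2515361685030153 [-0.16263964  0.61497348  1.24376912 -0.10317166  2.04867208 -1.71007925]
```

View pics/h0.png

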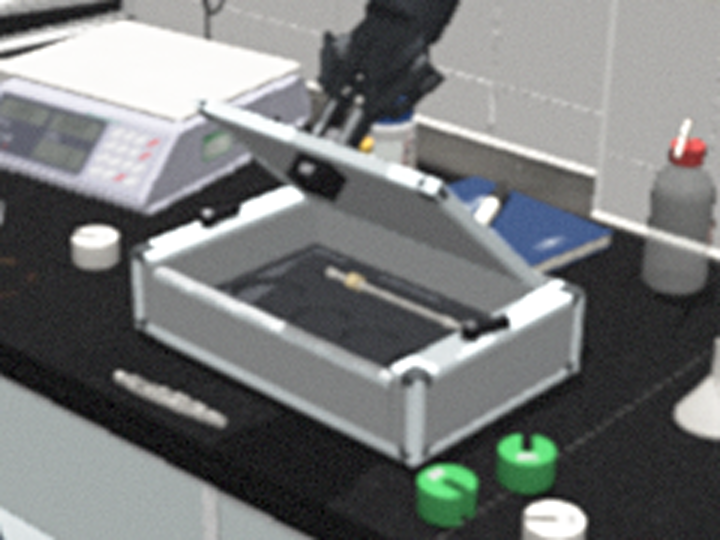

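The lid follows at about 0.77 rad and the foam with its wells is visible. I raise it further while J5 has room.

```bash
python3 -m pendant '[0.0091,0,0.0089,0.13,4,0,0.01,0.0097,0,0.0083,0.13,4,0,0.01,0.0103,0,0.0076,0.13,4,0,0.01,0.0108,0,0.0068,0.13,4,0,0.01]'
python3 - <<'E'
from h import *
o=ctrl.get_obs(); print(o["eef_pos"],o["wrist_force"],o["opening"],o["q"])
E
```

```text
time_s: 9.28
eef_pos: [0.5494, 0.0051, 0.2462]
eef_rot: [0.617, -0.607, 0.365, 0.343]
wrist_force: [-3.8, -11.4, -3.6]
opening: 0.249
[0.54944219 0.00507658 0.24618685] [ -3.80982351 -11.41095271  -3.61963964] 0.2488649537725843 [-0.14754415  0.86249326  0.92309212 -0.14849652  2.39608647 -1.73376194]
```

```bash
python3 -m pendant '[0.0112,-0.001,0.006,0.13,4,0,0.01,0.0115,-0.001,0.0052,0.13,4,0,0.01]'
python3 - <<'E'
from h import *
im,o=pic("scene","i0",(200,130,440,310),3); print(o["eef_pos"],o["wrist_force"],o["opening"],o["q"])
E
```

```text
time_s: 9.52
eef_pos: [0.5722, 0.004, 0.2573]
eef_rot: [0.592, -0.58, 0.406, 0.386]
wrist_force: [-4.7, -4.7, -3.3]
opening: 0.247
[0.57223114 0.00403113 0.25730734] [-4.70374506 -4.65241157 -3.32020315] 0.24722446861630767 [-0.14263938  0.99829093  0.7486983  -0.18998079  2.57225553 -1.77090023]
```

View pics/i0.png

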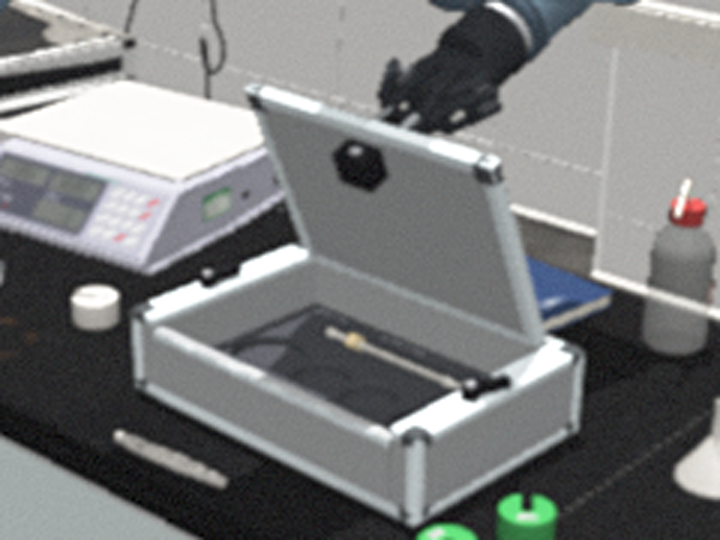

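Lid at about 1.19 rad. I release, back out along the tool axis, and come over the top to the front to push it the rest of the way.

```bash
python3 -m pendant '[0,0,0,0,0,0,0.05,0,0,0,0,0,0,0.05,0,0,0,0,0,0,0.05,0.016,0,0.007,0,0,0,0.05,0.016,0,0.007,0,0,0,0.05,0,0,0.04,0,-4,0,0.05,0,0,0.05,0,-8,0,0.03,0,0,0.05,0,-10,0,0,-0.03,0,0.02,0,-10,0,0,-0.05,0,0,0,-10,0,0,-0.05,0,0,0,-10,0,0,-0.05,0,0,0,-10,0,0]'
python3 - <<'E'
from h import *
im,o=pic("scene","j0",(200,80,440,260),3); print(o["eef_pos"],o["wrist_force"],o["opening"],o["q"])
print(tool(o)[0].round(3))
E
```

```text
time_s: 11.08
eef_pos: [0.4259, 0.0035, 0.4293]
eef_rot: [0.715, -0.696, 0.051, 0.041]
wrist_force: [-1.0, -0.6, 2.0]
opening: 0.001
[0.42590656 0.00351342 0.42926954] [-0.98726603 -0.61732429  1.99566448] 0.0010361812050456154 [-0.26665414 -0.15954421  1.56691493 -0.00715281  1.86633933 -1.8245401 ]
[[ 0.992 -0.129  0.016]
 [-0.013  0.028  1.   ]
 [-0.129 -0.991  0.026]]
```

View pics/j0.png

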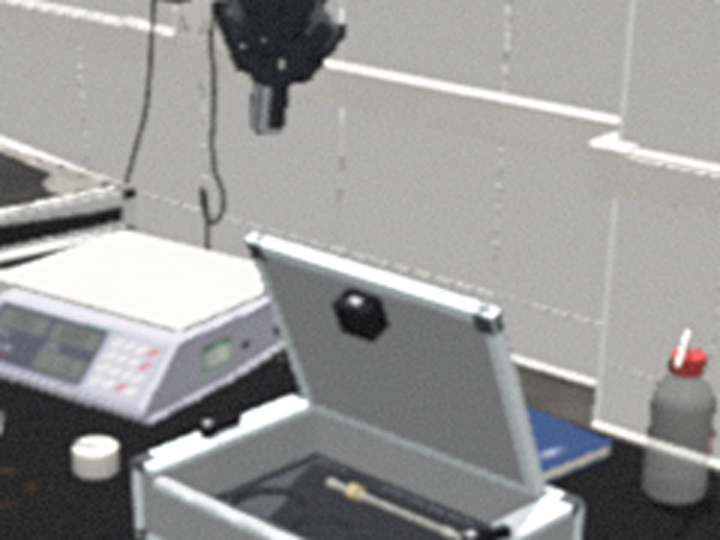

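```bash
python3 -m pendant '[0.025,0.025,-0.03,-1.6,-7.4,0,0,0.025,0.025,-0.04,0,0,0,0,0.025,0.025,-0.05,0,0,0,0,0,0,-0.05,0,0,0,0,0.015,0,0,0,0,0,0,0.015,0,0.005,0,0,0,0,0.015,0,0.005,0,0,0,0,0.015,0,0.005,0,0,0,0]'
python3 -m pendant '[0.012,0,0.002,0,0,0,0,0.012,0,0.002,0,0,0,0,0.012,0,0.002,0,0,0,0,0.012,0,0.002,0,0,0,0]'
```

```text
time_s: 12.12
eef_pos: [0.5639, 0.0773, 0.2774]
eef_rot: [0.707, -0.707, 0.008, -0.003]
wrist_force: [-6.0, -3.7, 4.5]
opening: 0.002
time_s: 12.62
eef_pos: [0.6121, 0.077, 0.2852]
eef_rot: [-0.707, 0.707, -0.008, 0.004]
wrist_force: [-3.9, -3.1, 0.1]
opening: 0.001
```

```bash
python3 -m pendant '[0.01,0,0,0,0,0,0,0.01,0,0,0,0,0,0]'; python3 -m pendant '[0.006,0,0,0,0,0,0,0,0,0,0,0,0,0]'; python3 - <<'E'
from h import *
im,o=pic("scene","k0",(200,80,440,260),3); print(o["eef_pos"],o["wrist_force"])
E
```

```text
time_s: 12.88
eef_pos: [0.6316, 0.078, 0.2834]
eef_rot: [0.708, -0.707, 0.008, -0.003]
wrist_force: [-3.4, -0.1, 2.1]
opening: 0.001
time_s: 13.12
eef_pos: [0.6371, 0.0785, 0.2813]
eef_rot: [0.708, -0.706, 0.008, -0.002]
wrist_force: [-0.4, -0.1, 0.1]
opening: -0.003
[0.63706555 0.07852245 0.28131158] [-0.38398881 -0.11755561  0.06294412]
```

View pics/k0.png

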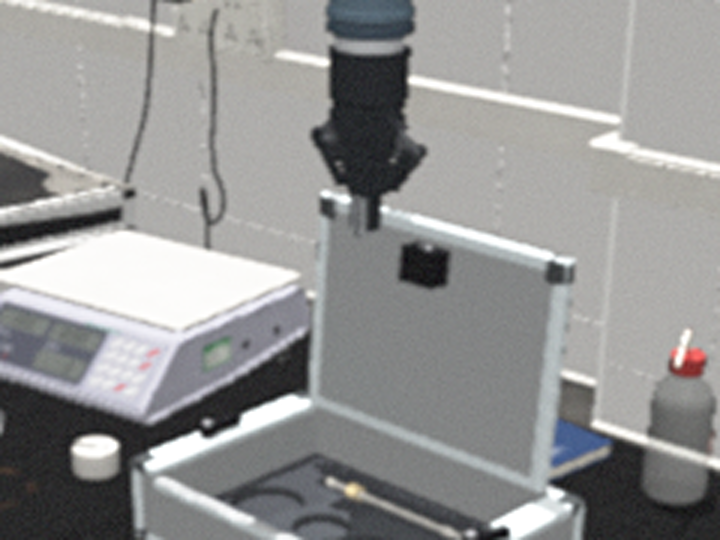

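```bash
python3 -m pendant '[0.006,0,0,0,0,0,0,0.004,0,0,0,0,0,0]'; python3 -m pendant '[0.004,0,0,0,0,0,0,0,0,0,0,0,0,0]'
```

```text
time_s: 13.42
eef_pos: [0.6383, 0.0788, 0.281]
eef_rot: [0.707, -0.707, 0.015, 0.006]
wrist_force: [-45.7, -1.6, 21.6]
opening: 0.001
time_s: 13.68
eef_pos: [0.6385, 0.0788, 0.2811]
eef_rot: [0.707, -0.707, 0.018, 0.009]
wrist_force: [-53.7, -2.9, 25.1]
opening: 0.005
```

The lid is at its stop. I back off and look into the case.

```bash
python3 -m pendant '[-0.03,0,0.0,0,0,0,0,-0.05,-0.01,0,0,0,0,0,-0.06,-0.03,0.02,0,0,0,0.06,-0.05,-0.03,0.03,0,0,0,0.06,0,0,0,0,0,0,0.06,0,0,0,0,0,0,0.06,0,0,0,0,0,0,0.06]'
python3 - <<'E'
from h import *
im,o=pic("wrist","l0"); print(o["eef_pos"],tool(o)[0].round(3),o["q"]); im,_=pic("top","l1",(180,130,480,300),2.6)
np.save("l.npy",np.r_[o["eef_pos"],o["eef_rot"]])
E
```

```text
time_s: 14.55
eef_pos: [0.4694, 0.0134, 0.3266]
eef_rot: [0.708, -0.706, 0.009, -0.001]
wrist_force: [0.2, 0.1, 0.6]
opening: 0.704
[0.46944775 0.01344441 0.3266451 ] [[ 1.    -0.01   0.014]
 [-0.014  0.002  1.   ]
 [-0.01  -1.     0.002]] [-2.24908930e-01 -1.21874929e-01  1.72644174e+00  2.84935821e-06
  1.54775118e+00 -1.78163996e+00]
```

View pics/l0.png

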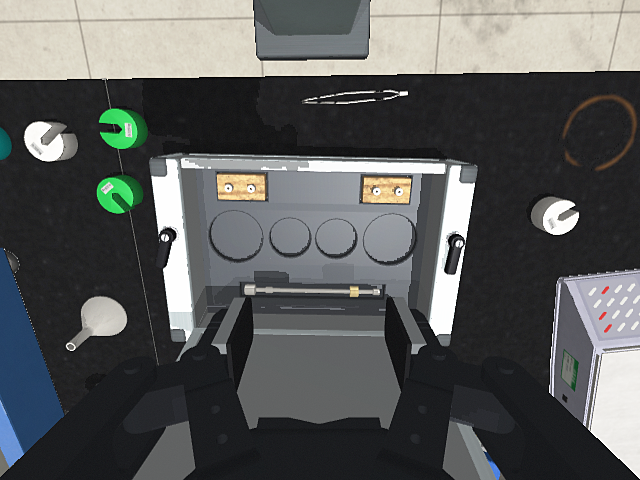

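View pics/l1.png

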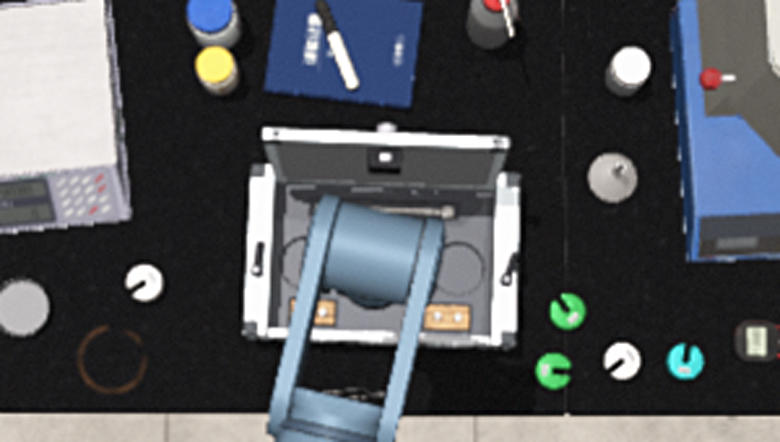

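The wells are at (236,237) large right, (290,237) small right, (336,238) small left and (389,239) large left. The die blocks are at (242,187) and (386,189), and the rod is at row 290. The weights are at (50,140) and (556,216).

```bash
python3 - <<'E'
from h import *
e=np.load("l.npy");o=dict(eef_pos=e[:3],eef_rot=e[3:])
W=ray("wrist",[(236,237),(290,237),(336,238),(389,239)],.028,o);print(W.round(4))
print("rod",ray("wrist",[(310,290)],.036,o).round(4),"blocks lower edge",ray("wrist",[(268,201),(361,204)],.044,o).round(4))
im=cv2.imread("pics/l0.png")
c1=cv2.resize(im[90:190,10:110],None,fx=4,fy=4);c2=cv2.resize(im[165:265,510:610],None,fx=4,fy=4)
cv2.imwrite("pics/l2.png",np.hstack([c1,c2]))
yaw=np.arctan2(-(W[3]-W[0])[0],(W[3]-W[0])[1]);print(yaw)
ex=np.array([np.cos(yaw),np.sin(yaw)]);ey=np.array([-ex[1],ex[0]]);c=W[:,:2].mean(0)+.01*ex
print(c,[(w[:2]-c)@ey for w in W])
E
```

```text
[[ 0.5251 -0.0976  0.028 ]
 [ 0.5263 -0.0253  0.028 ]
 [ 0.5286  0.0363  0.028 ]
 [ 0.5312  0.1075  0.028 ]]
rod [[ 0.601 -0.     0.036]] blocks lower edge [[ 0.4738 -0.0494  0.044 ]
 [ 0.4794  0.0668  0.044 ]]
-0.029445991807027404
[0.53779148 0.00493039] [np.float64(-0.10285939064309153), np.float64(-0.030559492360719646), np.float64(0.03110451309760991), np.float64(0.1023143699062013)]
```

View pics/l2.png

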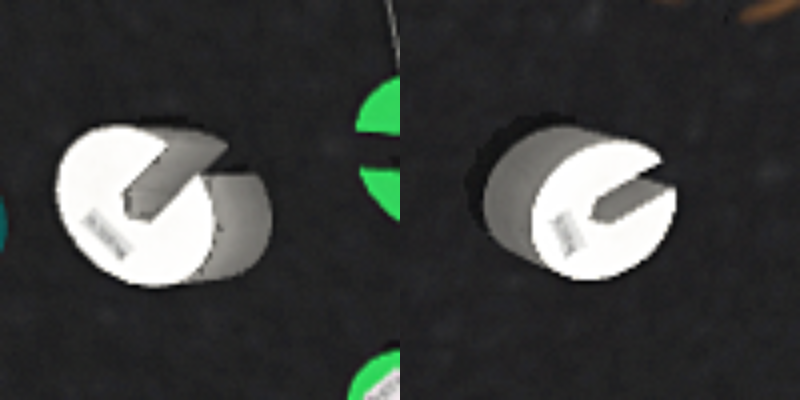

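```bash
python3 - <<'E'
from h import *
e=np.load("l.npy");o=dict(eef_pos=e[:3],eef_rot=e[3:])
print(ray("wrist",[(44.2,141.2),(561,217.2)],.028,o).round(4))
E
python3 -m pendant '[-0.005,-0.03,0.0,0.1,-0.6,-10,0.075,-0.01,-0.04,0.01,0,0,-10,0.075,-0.01,-0.04,0.01,0,0,-10,0.075,-0.01,-0.045,0,0,0,-10,0.075,-0.01,-0.045,-0.02,0,0,-10,0.075,-0.01,-0.045,-0.04,0,0,-10,0.075,-0.01,-0.045,-0.04,0,0,-10,0.075,-0.005,-0.045,-0.04,0,0,-10,0.075,0,0,-0.04,0,0,-9.2,0.075,0,0,0,0,0,0,0.075,0,0,0,0,0,0,0.075,0,0,0,0,0,0,0.075]'
python3 - <<'E'
from h import *
im,o=pic("wrist","m0"); print(o["eef_pos"],tool(o)[0].round(3),o["q"])
np.save("m.npy",np.r_[o["eef_pos"],o["eef_rot"]])
E
```

```text
[[ 0.3983 -0.3222  0.028 ]
 [ 0.5046  0.3327  0.028 ]]
time_s: 16.15
eef_pos: [0.4003, -0.3226, 0.1699]
eef_rot: [-0.501, 0.5, -0.497, 0.502]
wrist_force: [-0.4, -0.6, -0.3]
opening: 0.875
[ 0.40029173 -0.32259262  0.16988813] [[ 0.002  0.007  1.   ]
 [-1.    -0.004  0.002]
 [ 0.004 -1.     0.007]] [-0.91117447  0.10516636  1.82371737  0.00278513  1.20540654 -0.91429971]
```

View pics/m0.png

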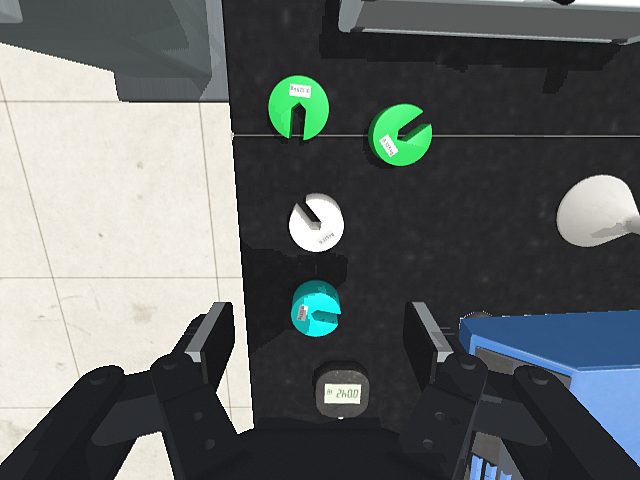

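The white weight is at (317,222), between the green ones at (299,108) and (400,135) and the turquoise one at (316,310).

```bash
python3 - <<'E'
from h import *
e=np.load("m.npy");o=dict(eef_pos=e[:3],eef_rot=e[3:])
print(ray("wrist",[(317,222),(316,250)],.028,o).round(4), ray("wrist",[(318,308)],.028,o).round(4))
E
```

```text
[[ 0.3998 -0.3203  0.028 ]
 [ 0.3989 -0.3457  0.028 ]] [[ 0.4007 -0.4031  0.028 ]]
```

```bash
python3 -m pendant '[-0.001,0.0015,-0.05,0.2,0.4,0,0.075,0,0,-0.05,0,0,0,0.075,0,0,-0.04,0,0,0,0.075,0,0,-0.022,0,0,0,0.075,0,0,0,0,0,0,0.075,0,0,0,0,0,0,0.03,0,0,0,0,0,0,0.03,0,0,0,0,0,0,0.03,0,0,0,0,0,0,0.03,0,0,0,0,0,0,0.03]'
python3 -m pendant '[0,0,0.02,0,0,0,0.03,0,0,0.02,0,0,0,0.03,0,0,0,0,0,0,0.03]'
python3 - <<'E'
from h import *
im,o=pic("wrist","n0"); print(o["eef_pos"],o["wrist_force"],o["opening"])
E
```

```text
time_s: 17.45
eef_pos: [0.3994, -0.3219, 0.0081]
eef_rot: [-0.5, 0.5, -0.5, 0.5]
wrist_force: [0.4, 0.2, 6.2]
opening: 0.522
time_s: 17.82
eef_pos: [0.3993, -0.322, 0.0481]
eef_rot: [-0.5, 0.5, -0.5, 0.501]
wrist_force: [0.6, -0.1, -3.1]
opening: 0.518
[ 0.39933332 -0.32202499  0.0480885 ] [ 0.61172802 -0.12578562 -3.13532986] 0.5177832574930326
```

View pics/n0.png

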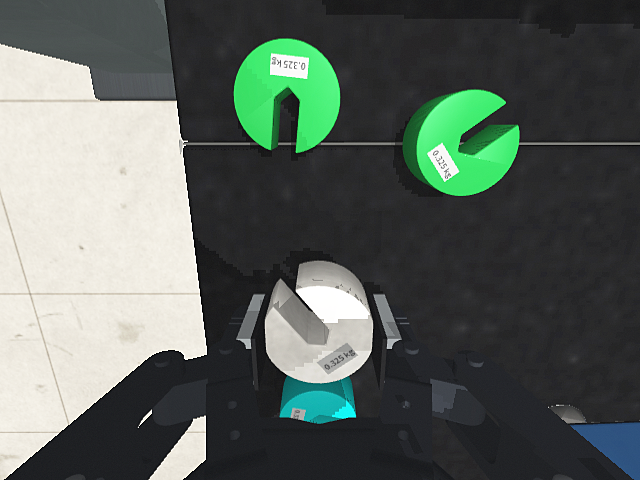

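The weight is held; the wrist dropped 3.1 N (about 0.325 kg). The slot and its label are visible at (319,335).

```bash
python3 - <<'E'
from h import *
o=ctrl.get_obs()
print(ray("wrist",[(319,333)],.068,o).round(4),o["eef_pos"])
E
python3 -m pendant '[0,0,0.05,0,0,0,0.03,0.01,0.03,0.05,0,0,-1.7,0.03,0.02,0.045,0.02,0,0,0,0.03,0.02,0.045,0,0,0,0,0.03,0.02,0.045,0,0,0,0,0.03,0.02,0.045,0,0,0,0,0.03,0.02,0.045,0,0,0,0,0.03,0.0175,0.0414,0,0,0,0,0.03,0,0,0,0,0,0,0.03,0,0,0,0,0,0,0.03]'
python3 - <<'E'
from h import *
im,o=pic("wrist","o0"); print(o["eef_pos"],o["wrist_force"],o["opening"],tool(o)[0].round(3))
E
```

```text
[[ 0.3988 -0.3201  0.068 ]] [ 0.39868371 -0.32127589  0.04691814]
time_s: 19.12
eef_pos: [0.5249, -0.0241, 0.1649]
eef_rot: [0.492, -0.493, 0.509, -0.506]
wrist_force: [0.6, -0.6, -2.1]
opening: 0.52
[ 0.52490131 -0.02414917  0.16487511] [ 0.61577206 -0.55391437 -2.06583332] 0.5204861040448562 [[-0.03  -0.004  1.   ]
 [-1.     0.002 -0.03 ]
 [-0.002 -1.    -0.004]]
```

View pics/o0.png

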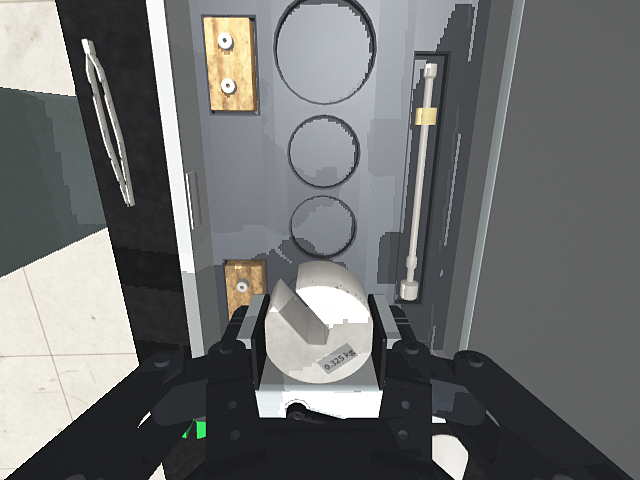

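The small left well is at (324,151), the small right at (322,226), and the held weight at (319,330).

```bash
python3 - <<'E'
from h import *
o=ctrl.get_obs()
print(ray("wrist",[(322.5,226),(323.5,151.5)],.028,o).round(4),o["eef_pos"],ray("wrist",[(318,333)],.185,o).round(4))
E
```

```text
[[ 0.5276 -0.0237  0.028 ]
 [ 0.5301  0.037   0.028 ]] [ 0.52491502 -0.02467592  0.1650607 ] [[ 0.5247 -0.0243  0.185 ]]
```

```bash
python3 -m pendant '[0.002,-0.0005,-0.04,0,0,0,0.03,0,0,-0.05,0,0,0,0.03,0,0,-0.03,0,0,0,0.03,0,0,-0.008,0,0,0,0.03,0,0,0,0,0,0,0.03]'; python3 -m pendant '[0,0,-0.005,0,0,0,0.03,0,0,-0.004,0,0,0,0.03,0,0,-0.001,0,0,0,0.03,0,0,0,0,0,0,0.03]'
```

```text
time_s: 19.8
eef_pos: [0.5277, -0.0255, 0.0381]
eef_rot: [0.492, -0.492, 0.509, -0.507]
wrist_force: [0.5, -0.3, -2.6]
opening: 0.521
time_s: 20.3
eef_pos: [0.5277, -0.0246, 0.028]
eef_rot: [0.492, -0.492, 0.509, -0.506]
wrist_force: [-0.1, 0.5, -2.5]
opening: 0.522
```

```bash
python3 -m pendant '[0,0,-0.0015,0,0,0,0.03,0,0,0,0,0,0,0.03]'; python3 -m pendant '[0,0,-0.001,0,0,0,0.03,0,0,0,0,0,0,0.03]'
```

```text
time_s: 20.55
eef_pos: [0.5275, -0.0246, 0.0262]
eef_rot: [0.492, -0.492, 0.509, -0.506]
wrist_force: [-0.1, 1.0, -2.6]
opening: 0.519
time_s: 20.8
eef_pos: [0.5276, -0.0246, 0.0261]
eef_rot: [0.492, -0.493, 0.509, -0.506]
wrist_force: [-4.8, 0.9, 6.3]
opening: 0.52
```

Floor contact (+9 N change) at the expected height. I release, lift and look.

```bash
python3 -m pendant '[0,0,0.0005,0,0,0,0.065,0,0,0,0,0,0,0.065,0,0,0,0,0,0,0.065,0,0,0.03,0,0,0,0.065,0,0,0.05,0,0,0,0.065,0,0,0.05,0,0,0,0.065,0,-0.03,0.05,0,0,0,0.065,0,0,0,0,0,0,0.065]'
python3 - <<'E'
from h import *
im,o=pic("wrist","p0"); print(o["eef_pos"],o["wrist_force"],o["opening"]); pic("top","p1",(180,170,480,300),2.6)
E
```

```text
time_s: 21.8
eef_pos: [0.5306, -0.057, 0.2109]
eef_rot: [-0.493, 0.491, -0.506, 0.51]
wrist_force: [0.9, 0.7, -0.5]
opening: 0.765
[ 0.53063441 -0.05701525  0.21086899] [ 0.92565654  0.74860646 -0.4891591 ] 0.7648615423700297
```

View pics/p0.png

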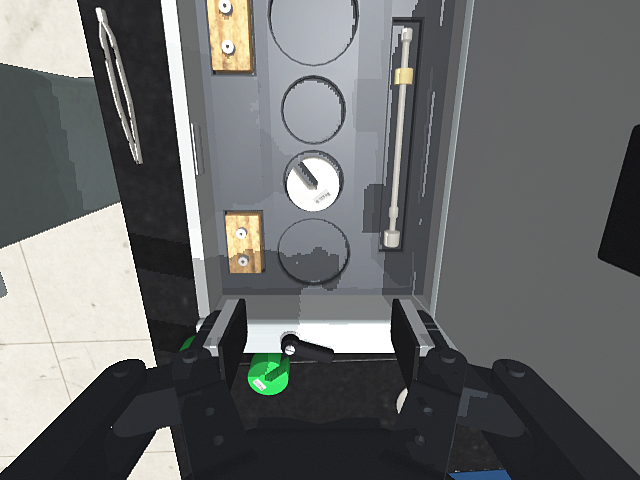

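View pics/p1.png

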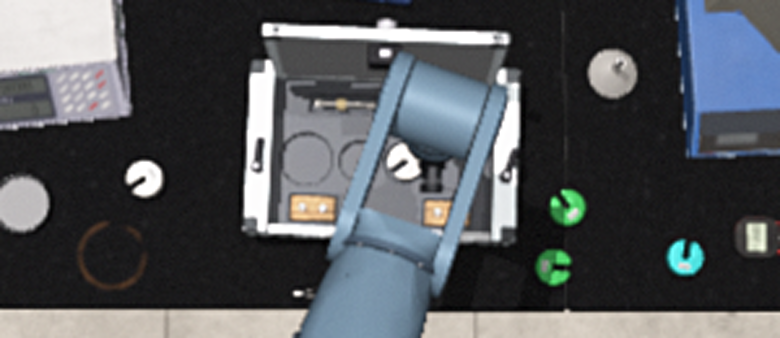

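The first weight sits in the small right well at (313,183). The left white weight is unmoved at (145,178) in the top crop. Now I go there.

```bash
python3 -m pendant '[-0.003,0.05,0,0,0,0,0.075,-0.003,0.05,0,0,0,0,0.075,-0.003,0.05,0,0,0,0,0.075,-0.003,0.05,0,0,0,0,0.075,-0.003,0.05,0,0,0,0,0.075,-0.003,0.05,-0.02,0,0,0,0.075,-0.003,0.05,-0.02,0,0,0,0.075,-0.004,0.037,0,0,0,0,0.075,0,0,0,0,0,0,0.075,0,0,0,0,0,0,0.075,0,0,0,0,0,0,0.075]'
python3 - <<'E'
from h import *
im,o=pic("wrist","q0"); print(o["eef_pos"],tool(o)[0].round(3))
np.save("m.npy",np.r_[o["eef_pos"],o["eef_rot"]])
E
```

```text
time_s: 23.28
eef_pos: [0.5025, 0.3313, 0.1654]
eef_rot: [0.492, -0.492, 0.509, -0.507]
wrist_force: [0.4, 0.6, 0.1]
opening: 0.882
[0.50254623 0.3312757  0.16535959] [[-0.032 -0.003  0.999]
 [-0.999  0.002 -0.032]
 [-0.002 -1.    -0.003]]
```

View pics/q0.png

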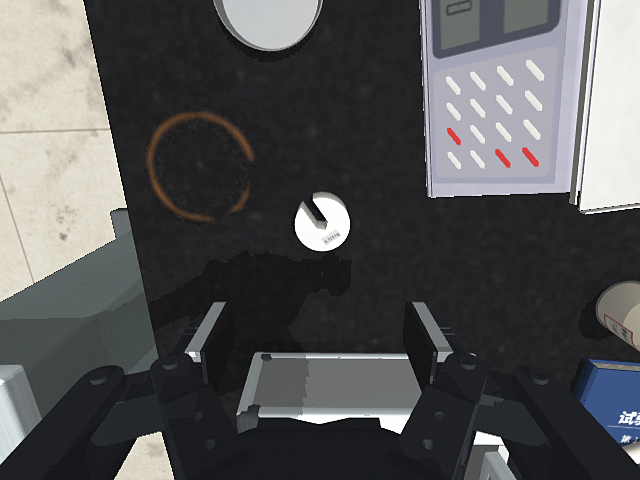

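```bash
python3 - <<'E'
from h import *
o=ctrl.get_obs()
print(ray("wrist",[(322.5,221)],.028,o).round(4),o["eef_pos"],ray("wrist",[(428,196)],.05,o).round(4))
E
```

```text
[[0.5057 0.3364 0.028 ]] [0.50274102 0.33124432 0.16561242] [[0.5858 0.3592 0.05  ]]
```

```bash
python3 -m pendant '[0.0025,0.004,-0.05,0,0,0,0.075,0,0,-0.05,0,0,0,0.075,0,0,-0.04,0,0,0,0.075,0,0,-0.0175,0,0,0,0.075,0,0,0,0,0,0,0.075,0,0,0,0,0,0,0.03,0,0,0,0,0,0,0.03,0,0,0,0,0,0,0.03,0,0,0,0,0,0,0.03,0,0,0,0,0,0,0.03]'
python3 -m pendant '[0,0,0.02,0,0,0,0.03,0,0,0.02,0,0,0,0.03,0,0,0,0,0,0,0.03]'
python3 - <<'E'
from h import *
im,o=pic("wrist","r0"); print(o["eef_pos"],o["wrist_force"],o["opening"])
E
```

```text
time_s: 24.58
eef_pos: [0.5067, 0.3371, 0.0109]
eef_rot: [0.494, -0.491, 0.508, -0.507]
wrist_force: [-1.2, -0.8, 6.9]
opening: 0.516
time_s: 24.95
eef_pos: [0.5071, 0.3373, 0.0514]
eef_rot: [0.494, -0.491, 0.508, -0.507]
wrist_force: [-0.7, 0.5, -3.7]
opening: 0.52
[0.50705918 0.33725009 0.05144545] [-0.71855191  0.45963897 -3.71347932] 0.5202085258704289
```

View pics/r0.png

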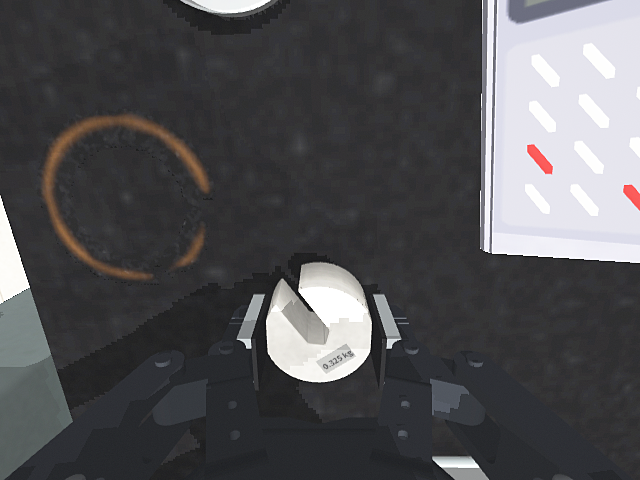

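```bash
python3 -m pendant '[0,0,0.05,0,0,0,0.03,0.001,-0.02,0.05,0,0,0,0.03,0.003,-0.04,0.015,0,0,0,0.03,0.003,-0.04,0,0,0,0,0.03,0.003,-0.04,0,0,0,0,0.03,0.003,-0.04,0,0,0,0,0.03,0.003,-0.04,0,0,0,0,0.03,0.003,-0.04,0,0,0,0,0.03,0.003,-0.04,0,0,0,0,0.03,0,0,0,0,0,0,0.03,0,0,0,0,0,0,0.03,0,0,0,0,0,0,0.03]'
python3 - <<'E'
from h import *
im,o=pic("wrist","s0"); print(o["eef_pos"],o["wrist_force"],o["opening"],tool(o)[0].round(3))
E
```

```text
time_s: 26.5
eef_pos: [0.5267, 0.0373, 0.163]
eef_rot: [0.492, -0.493, 0.509, -0.506]
wrist_force: [-0.1, 0.5, -3.9]
opening: 0.517
[0.52670258 0.03729869 0.1629706 ] [-0.0609022   0.46605878 -3.94018831] 0.5174886918235633 [[-0.029 -0.003  1.   ]
 [-1.     0.002 -0.029]
 [-0.002 -1.    -0.003]]
```

View pics/s0.png

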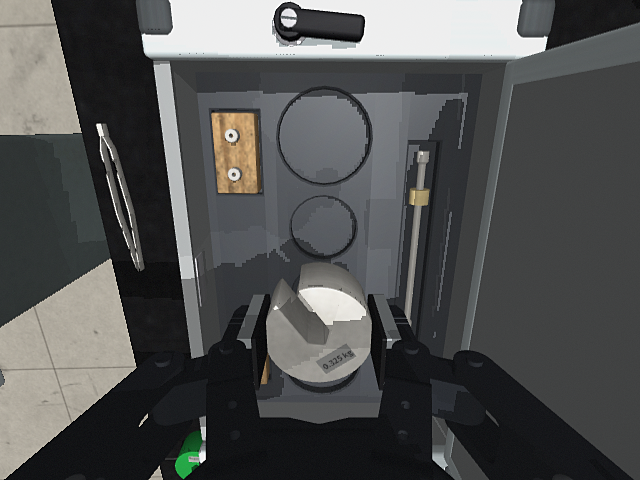

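```bash
python3 - <<'E'
from h import *
o=ctrl.get_obs()
print(ray("wrist",[(323.5,225)],.028,o).round(4),o["eef_pos"],ray("wrist",[(319,333)],.18,o).round(4))
E
```

```text
[[0.5305 0.0398 0.028 ]] [0.52678289 0.03735114 0.1630829 ] [[0.5269 0.0358 0.18  ]]
```

```bash
python3 -m pendant '[0.0025,0.0005,-0.04,0,0,0,0.03,0,0,-0.05,0,0,0,0.03,0,0,-0.03,0,0,0,0.03,0,0,-0.008,0,0,0,0.03,0,0,-0.004,0,0,0,0.03,0,0,0,0,0,0,0.03]'; python3 -m pendant '[0,0,-0.0015,0,0,0,0.03,0,0,0,0,0,0,0.03]';python3 -m pendant '[0,0,-0.0015,0,0,0,0.03,0,0,0,0,0,0,0.03]'
```

```text
time_s: 27.3
eef_pos: [0.5306, 0.0369, 0.0325]
eef_rot: [0.493, -0.492, 0.508, -0.507]
wrist_force: [-0.1, 0.1, -3.4]
opening: 0.519
time_s: 27.55
eef_pos: [0.5301, 0.0368, 0.0305]
eef_rot: [0.492, -0.492, 0.508, -0.507]
wrist_force: [-0.6, 0.7, -3.8]
opening: 0.516
time_s: 27.8
eef_pos: [0.53, 0.0367, 0.029]
eef_rot: [0.492, -0.492, 0.508, -0.507]
wrist_force: [-1.5, -0.3, 3.8]
opening: 0.514
```

Contact at the expected 0.029, so it's on the well floor. I release and look.

```bash
python3 -m pendant '[0,0,0,0,0,0,0.065,0,0,0,0,0,0,0.065,0,0,0,0,0,0,0.065,0,0,0.03,0,0,0,0.065,0,0,0.05,0,0,0,0.065,0,0,0.05,0,0,0,0.065,0,-0.05,0.05,0,0,0,0.065,0,0,0,0,0,0,0.065,0,0,0,0,0,0,0.065]'
python3 - <<'E'
from h import *
im,o=pic("wrist","t0"); print(o["eef_pos"],o["wrist_force"],o["opening"])
c=cv2.resize(im[60:240,240:400],None,fx=4.4,fy=3.3,interpolation=cv2.INTER_CUBIC); cv2.imwrite("pics/t2.png",c[:,:,::-1])
pic("scene","t1",(200,150,440,330),3)
E
```

```text
time_s: 28.92
eef_pos: [0.5291, -0.0072, 0.2019]
eef_rot: [0.492, -0.492, 0.509, -0.506]
wrist_force: [-1.1, -0.4, -0.7]
opening: 0.762
[ 0.52909628 -0.00718829  0.20186936] [-1.06271212 -0.43193453 -0.73369652] 0.7617589750355123
```

View pics/t0.png

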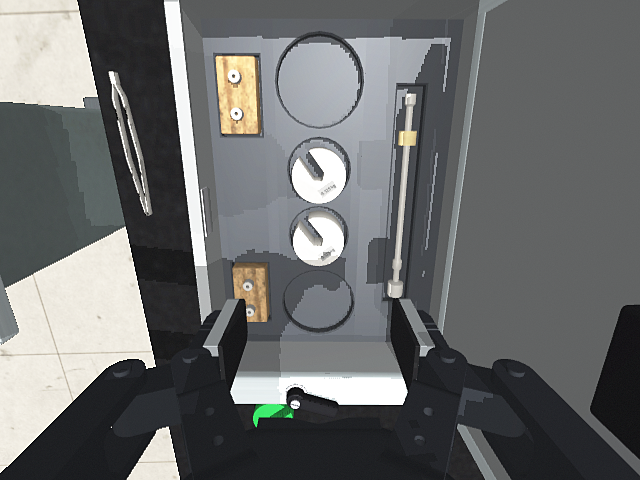

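View pics/t1.png

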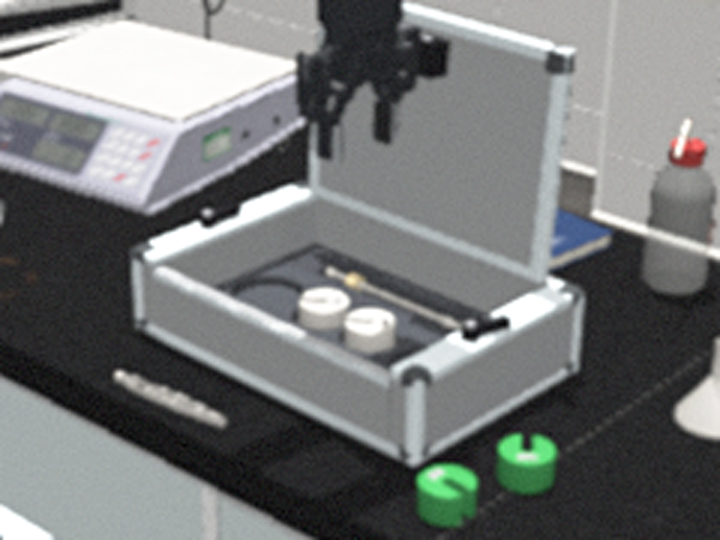

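View pics/t2.png

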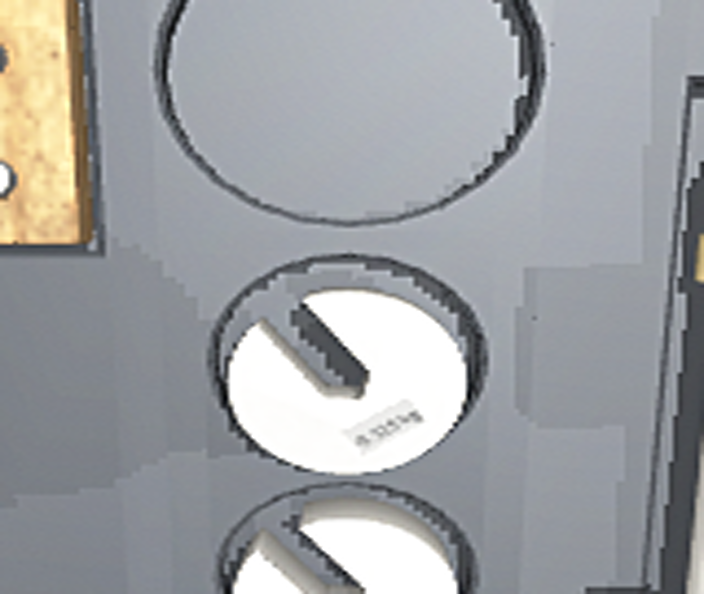

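Both weights sit in the small wells at (318,175) and (318,240), with the foam rim visible all round. Next I go over the lid and behind it with closed fingers.

```bash
python3 -m pendant '[0,0,0.05,0,0,0,0,0,0.02,0.05,0,0,0,0,0,0.02,0.05,0,0,0,0,0.02,0.02,0.05,0,0,0,0,0.05,0.017,0,0,0,0,0,0.05,0,0,0,0,0,0,0.055,0,0,0,0,0,0,0,0,0,0,0,0,0,0,0,0,0,0,0,0]'
python3 - <<'E'
from h import *
im,o=pic("scene","u0",(200,50,440,230),3); print(o["eef_pos"],o["q"],tool(o)[0].round(3))
im,o=pic("wrist","u1")
E
```

```text
time_s: 30.15
eef_pos: [0.7041, 0.0704, 0.4001]
eef_rot: [0.492, -0.494, 0.51, -0.505]
wrist_force: [-0.7, 0.5, 0.0]
opening: -0.004
[0.70412582 0.07044128 0.40007934] [-0.06849168  0.41896605  0.97704728  0.00212071  1.75229588 -0.03860307] [[-0.03  -0.007  1.   ]
 [-1.     0.003 -0.03 ]
 [-0.002 -1.    -0.007]]
```

View pics/u0.png

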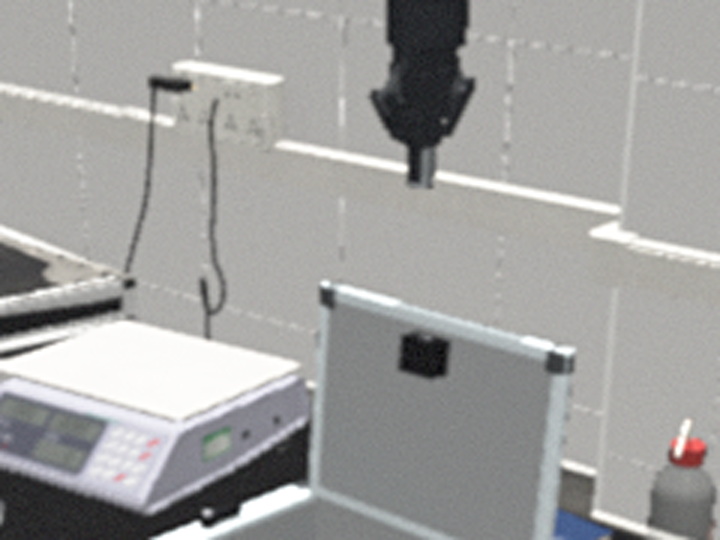

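View pics/u1.png

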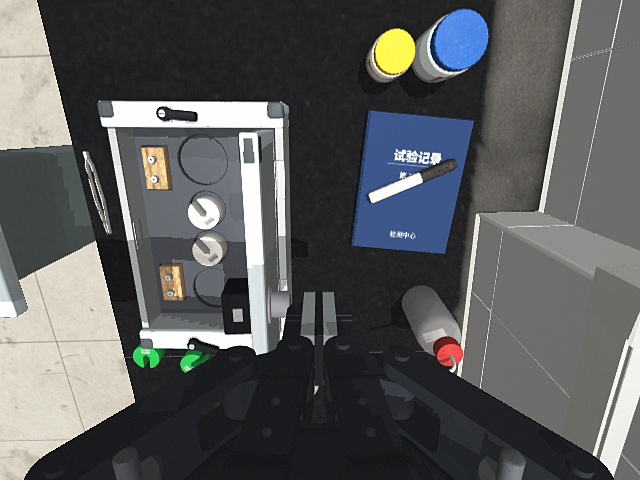

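The wrist view shows the lid's edge at column 255 and the knob at (280,303), with the closed fingers behind at (320,300). I lower behind the lid and sweep it shut along its arc.

```bash
python3 -m pendant '[0,0.005,-0.05,0,0,0,0,0,0,-0.05,0,0,0,0,-0.005,0,-0.026,0,0,0,0,-0.015,0,0,0,0,0,0,-0.014,0,0,0,0,0,0,-0.02,0,-0.001,0,0,0,0]'
python3 -m pendant '[-0.02,0,-0.002,0,0,0,0,-0.02,0,-0.003,0,0,0,0,-0.02,0,-0.005,0,0,0,0]'
```

```text
time_s: 31.0
eef_pos: [0.6506, 0.0755, 0.278]
eef_rot: [-0.494, 0.491, -0.507, 0.508]
wrist_force: [3.5, 3.0, -0.4]
opening: -0.003
time_s: 31.38
eef_pos: [0.5903, 0.0753, 0.268]
eef_rot: [-0.494, 0.491, -0.507, 0.508]
wrist_force: [2.9, 1.7, -0.5]
opening: -0.003
```

```bash
python3 -m pendant '[-0.02,0,-0.01,0,0,0,0,-0.018,0,-0.012,0,0,0,0,-0.015,0,-0.012,0,0,0,0,-0.014,0,-0.012,0,0,0,0]'
python3 - <<'E'
from h import *
im,o=pic("scene","v0",(200,100,440,280),3); print(o["eef_pos"],o["wrist_force"])
E
```

```text
time_s: 31.88
eef_pos: [0.5234, 0.0751, 0.2219]
eef_rot: [-0.494, 0.491, -0.507, 0.508]
wrist_force: [2.3, 1.8, 1.7]
opening: -0.0
[0.52335724 0.07509808 0.22192645] [2.3348665  1.78905854 1.73031197]
```

View pics/v0.png

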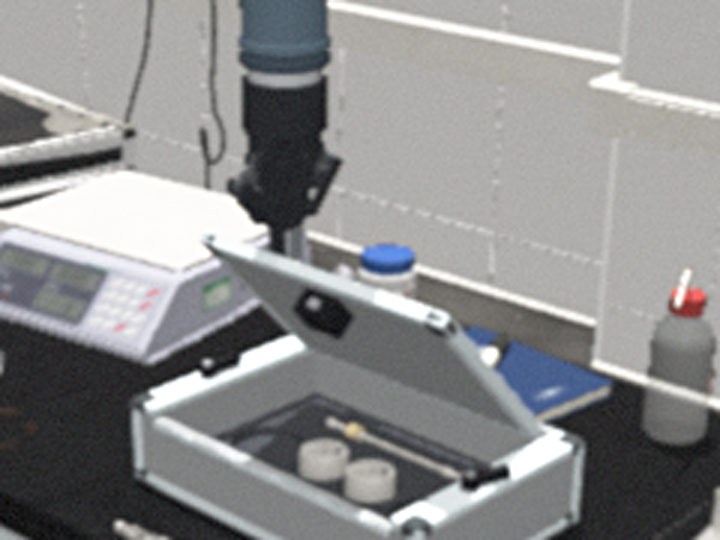

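```bash
python3 -m pendant '[-0.013,0,-0.014,0,0,0,0,-0.012,0,-0.016,0,0,0,0,-0.01,0,-0.016,0,0,0,0,-0.008,0,-0.017,0,0,0,0,-0.006,0,-0.018,0,0,0,0,-0.004,0,-0.018,0,0,0,0]'; python3 -m pendant '[-0.002,0,-0.014,0,0,0,0,0,0,-0.012,0,0,0,0,0,0,-0.006,0,0,0,0,0,0,0,0,0,0,0]'
```

```text
time_s: 32.67
eef_pos: [0.4707, 0.0749, 0.1218]
eef_rot: [0.493, -0.492, 0.508, -0.507]
wrist_force: [-0.3, 1.0, 1.0]
opening: 0.003
time_s: 33.17
eef_pos: [0.4686, 0.0746, 0.0882]
eef_rot: [0.492, -0.493, 0.509, -0.506]
wrist_force: [0.5, 0.3, -0.2]
opening: 0.001
```

```bash
python3 -m pendant '[0,0,-0.002,0,0,0,0,0,0,-0.0015,0,0,0,0,0,0,0,0,0,0,0]'; python3 -m pendant '[0,0,-0.001,0,0,0,0,0,0,0,0,0,0,0]'
python3 - <<'E'
from h import *
im,o=pic("wrist","w0"); print(o["eef_pos"],o["wrist_force"]); pic("scene","w1",(200,150,440,330),3)
E
```

```text
time_s: 33.55
eef_pos: [0.4689, 0.0746, 0.0851]
eef_rot: [0.492, -0.492, 0.509, -0.507]
wrist_force: [0.7, -0.6, 1.0]
opening: 0.002
time_s: 33.8
eef_pos: [0.4689, 0.0746, 0.0849]
eef_rot: [0.492, -0.492, 0.509, -0.507]
wrist_force: [-2.5, -0.4, 8.5]
opening: 0.002
[0.46892215 0.07462734 0.08491201] [-2.53548335 -0.43970346  8.46360589]
```

View pics/w1.png

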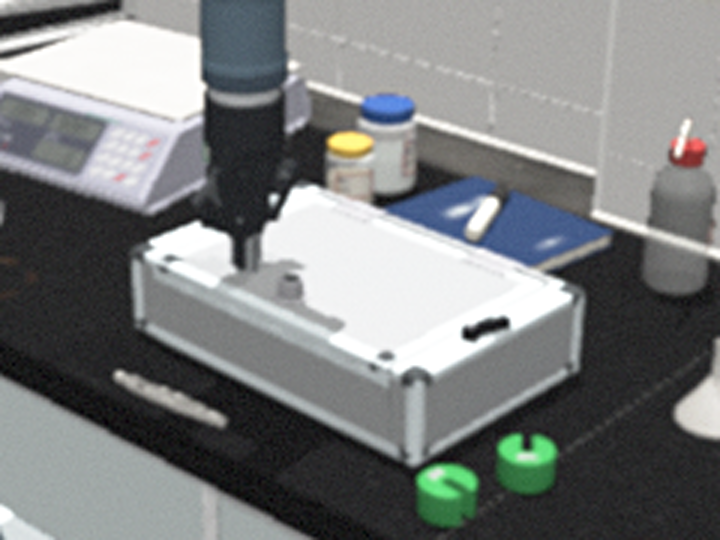

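View pics/w0.png

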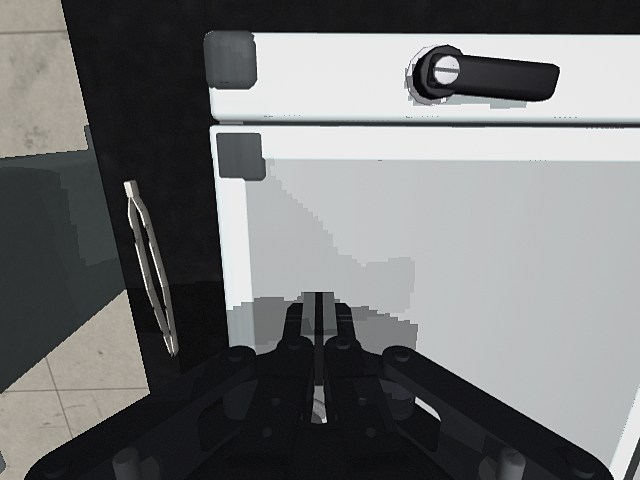

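The lid is shut flush, with contact at z = 0.085. The knob stands out at (290,287) in the scene crop. I press it in.

```bash
python3 -m pendant '[0,0,0.05,0,0,0,0,-0.006,-0.033,0.005,0,0,0,0,-0.0065,-0.034,0,0,0,0,0,0,0,0,0,0,0,0,0,0,0,0,0,0,0]'
python3 - <<'E'
from h import *
im,o=pic("wrist","x0",(220,200,420,350),4); print(o["eef_pos"],o["wrist_force"])
E
```

```text
time_s: 34.52
eef_pos: [0.456, 0.008, 0.1389]
eef_rot: [0.492, -0.492, 0.509, -0.506]
wrist_force: [-0.4, 0.2, -1.2]
opening: -0.002
[0.45597858 0.00798042 0.13886114] [-0.44515955  0.23587534 -1.17862508]
```

View pics/x0.png

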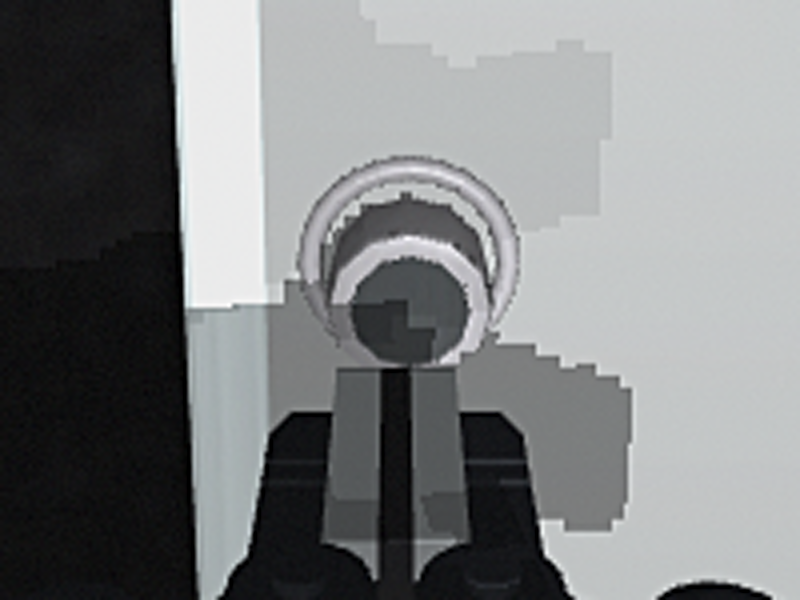

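```bash
python3 -m pendant '[0.001,0,-0.03,0,0,0,0,0,0,-0.01,0,0,0,0,0,0,-0.005,0,0,0,0,0,0,-0.003,0,0,0,0,0,0,-0.002,0,0,0,0,0,0,0,0,0,0,0]'; python3 -m pendant '[0,0,-0.0015,0,0,0,0,0,0,0,0,0,0,0]'
```

```text
time_s: 35.33
eef_pos: [0.4573, 0.0078, 0.0895]
eef_rot: [0.492, -0.492, 0.509, -0.506]
wrist_force: [-2.0, 2.0, 2.9]
opening: -0.001
time_s: 35.58
eef_pos: [0.4574, 0.0077, 0.0891]
eef_rot: [0.492, -0.492, 0.509, -0.506]
wrist_force: [-6.6, 3.1, 16.2]
opening: -0.002
```

Firmly at the stop. I raise and check it stays in.

```bash
python3 -m pendant '[0,0,0.005,0,0,0,0,0,0,0.045,0,0,0,0,0,0,0,0,0,0,0,0,0,0,0,0,0,0]'
python3 - <<'E'
from h import *
im,o=pic("wrist","y0",(220,200,420,350),4); print(o["eef_pos"],o["wrist_force"])
E
```

```text
time_s: 36.08
eef_pos: [0.4571, 0.0074, 0.1374]
eef_rot: [0.492, -0.492, 0.509, -0.507]
wrist_force: [-0.0, -0.7, 0.2]
opening: -0.001
[0.45713098 0.00744225 0.13736434] [-0.04801348 -0.71947218  0.2070447 ]
```

View pics/y0.png

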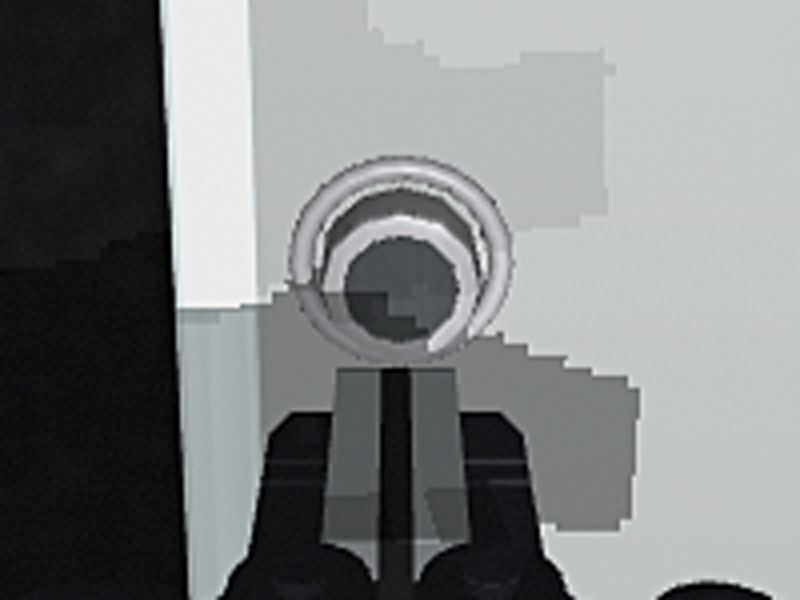

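The knob now sits about 30 px off its ring centre in the 4× crop, against 50 px when it was out, so it's latched. Next I plan the turnbutton pushes.

```bash
cat > tb.py <<'E'
from h import *
def path(side,phis,piv,yaw=-.03,r=.03,off=0):
    ex=np.array([np.cos(yaw),np.sin(yaw)]);ey=np.array([-ex[1],ex[0]]);s=1 if side=="L" else -1
    out=[]
    for f in phis:
        u=np.cos(f)*ex-s*np.sin(f)*ey; n=np.sin(f)*ex+s*np.cos(f)*ey
        hs=.015*abs(n@ex)+.011*abs(n@ey); out.append(np.array(piv)+r*u+(.006+hs+off)*n)
    return np.array(out)
E
python3 - <<'E'
from tb import *
p=ctrl.get_obs()["eef_pos"];print(p)
L=path("L",[-.2,0,.2,.4,.6,.8,1.0,1.2,1.4,1.57],(.514,.1722)); print(L.round(4)); print(np.diff(L,axis=0).round(4))
E
python3 -m pendant '[0.02,0.04,0.02,0,0,0,0,0.02,0.05,0.02,0,0,0,0,0.02,0.05,0,0,0,0,0,0.02,0.05,0,0,0,0,0,0,0,0,0,0,0,0,0,0,0,0,0,0,0]'
python3 - <<'E'
from h import *
im,o=pic("wrist","z0"); print(o["eef_pos"]); np.save("m.npy",np.r_[o["eef_pos"],o["eef_rot"]])
E
```

```text
[0.4566195  0.00758185 0.13679969]
[[0.5402 0.1968]
 [0.5445 0.1883]
 [0.5477 0.1846]
 [0.5504 0.1797]
 [0.5521 0.1736]
 [0.5523 0.1665]
 [0.5505 0.1591]
 [0.5466 0.1519]
 [0.5406 0.1457]
 [0.5341 0.1416]]
[[ 0.0043 -0.0085]
 [ 0.0032 -0.0037]
 [ 0.0027 -0.0049]
 [ 0.0017 -0.0061]
 [ 0.0002 -0.007 ]
 [-0.0018 -0.0074]
 [-0.0039 -0.0072]
 [-0.006  -0.0063]
 [-0.0065 -0.0041]]
time_s: 36.88
eef_pos: [0.5361, 0.1974, 0.1759]
eef_rot: [0.491, -0.494, 0.509, -0.506]
wrist_force: [0.3, -0.3, -0.9]
opening: 0.002
[0.53608398 0.19738025 0.17587577]
```

View pics/z0.png

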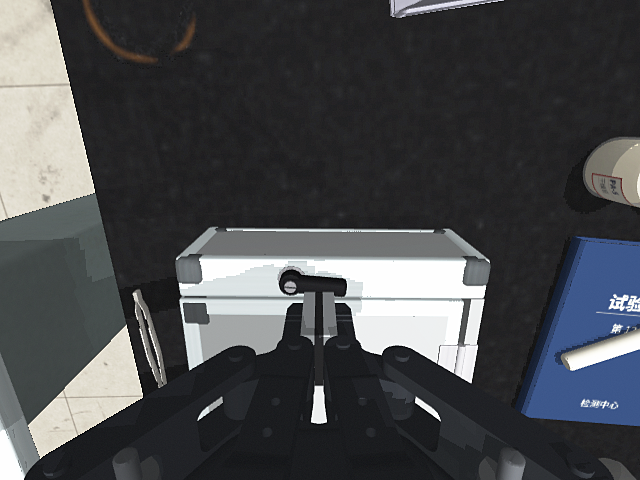

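```bash
python3 - <<'E'
from h import *
e=np.load("m.npy");o=dict(eef_pos=e[:3],eef_rot=e[3:])
print(ray("wrist",[(291,287),(346,287)],.0985,o).round(4), ctrl.get_obs()["eef_pos"])
E
```

```text
[[0.5154 0.1715 0.0985]
 [0.554  0.1704 0.0985]] [0.53620928 0.19686198 0.17625939]
```

```bash
python3 -m pendant '[0.009,0.012,-0.03,0,0,0,0,0,0,-0.03,0,0,0,0,0,0,-0.02,0,0,0,0,0,0,-0.006,0,0,0,0,0,0,0,0,0,0,0]'; python3 -m pendant '[0,-0.01,0,0,0,0,0,0.001,-0.009,0,0,0,0,0,0.003,-0.005,0,0,0,0,0]'
```

```text
time_s: 37.55
eef_pos: [0.5463, 0.2092, 0.0918]
eef_rot: [0.492, -0.492, 0.509, -0.507]
wrist_force: [-0.2, -0.6, 0.4]
opening: 0.003
time_s: 37.92
eef_pos: [0.5505, 0.1849, 0.0921]
eef_rot: [0.492, -0.492, 0.509, -0.507]
wrist_force: [-1.0, 2.0, 0.0]
opening: 0.001
```

```bash
python3 -m pendant '[0.001,-0.005,-0.0015,0,0,0,0,0.002,-0.006,0,0,0,0,0,0,-0.007,0,0,0,0,0,-0.002,-0.0075,0,0,0,0,0,-0.004,-0.007,0,0,0,0,0,-0.006,-0.0062,0,0,0,0,0]'
python3 - <<'E'
from h import *
im,o=pic("wrist","aa0"); print(o["eef_pos"],o["wrist_force"])
E
```

```text
time_s: 38.67
eef_pos: [0.5411, 0.1464, 0.0902]
eef_rot: [0.492, -0.492, 0.509, -0.507]
wrist_force: [1.3, 2.4, 0.9]
opening: -0.001
[0.54108285 0.14638841 0.09020771] [1.25584775 2.41774414 0.88782795]
```

View pics/aa0.png

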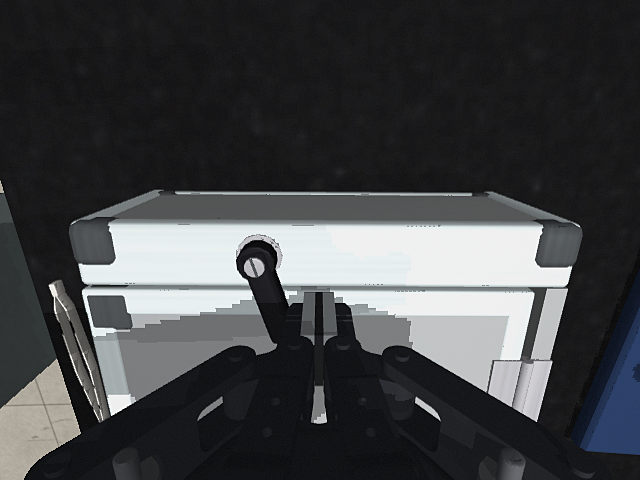

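```bash
python3 -m pendant '[-0.0065,-0.004,0,0,0,0,0,-0.003,0,0,0,0,0,0,0,0,0,0,0,0,0]'; python3 -m pendant '[-0.003,0,0,0,0,0,0,0,0,0,0,0,0,0]'; python3 -m pendant '[-0.002,0,0,0,0,0,0,0,0,0,0,0,0,0]'
python3 - <<'E'
from h import *
im,o=pic("wrist","ab0"); print(o["eef_pos"],o["wrist_force"])
E
```

```text
time_s: 39.1
eef_pos: [0.5317, 0.1425, 0.0902]
eef_rot: [0.492, -0.492, 0.508, -0.507]
wrist_force: [2.5, -0.8, 0.4]
opening: -0.0
time_s: 39.35
eef_pos: [0.5311, 0.1427, 0.0909]
eef_rot: [-0.494, 0.491, -0.507, 0.508]
wrist_force: [8.5, -1.8, -2.6]
opening: -0.004
time_s: 39.6
eef_pos: [0.5307, 0.1427, 0.0915]
eef_rot: [-0.494, 0.49, -0.507, 0.509]
wrist_force: [12.9, -0.8, -2.2]
opening: -0.001
[0.53066721 0.1427471  0.09150924] [12.86029827 -0.83079173 -2.20577361]
```

View pics/ab0.png

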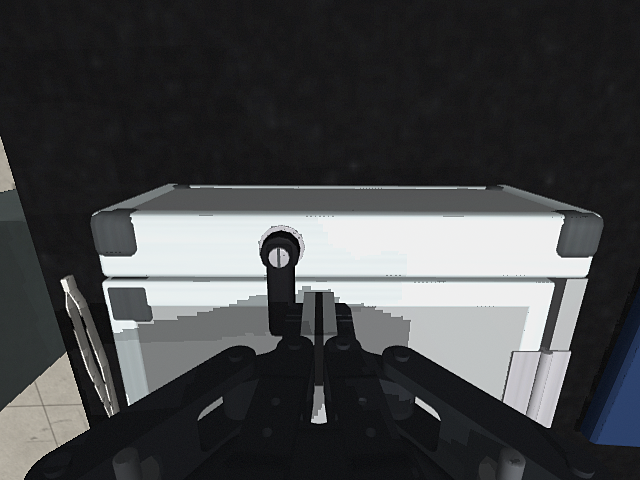

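The left turnbutton is square across at its stop (13 N). Now the right one.

```bash
python3 -m pendant '[0.015,0,0.0,0,0,0,0,0,0,0.05,0,0,0,0,0,-0.04,0.04,0,0,0,0,0,-0.05,0,0,0,0,0,0,-0.05,0,0,0,0,0,0,-0.05,0,0,0,0,0,0,-0.05,0,0,0,0,0,0,-0.05,0,0,0,0,0,0,-0.05,0,0,0,0,0,0,-0.008,0,0,0,0,0,0,0,0,0,0,0,0,0,0,0,0,0,0,0]'
python3 - <<'E'
from tb import *
im,o=pic("wrist","ac0"); print(o["eef_pos"])
np.save("m.npy",np.r_[o["eef_pos"],o["eef_rot"]])
L=path("R",[-.6,-.4,-.2,0,.2,.4,.6,.8,1.0,1.2,1.4,1.57],(.503,-.160)); print(L.round(4)); print(np.diff(L,axis=0).round(4))
E
```

```text
time_s: 41.15
eef_pos: [0.5414, -0.2034, 0.1796]
eef_rot: [0.493, -0.493, 0.509, -0.506]
wrist_force: [0.2, -0.3, 0.6]
opening: 0.003
[ 0.54139875 -0.20339241  0.17964107]
[[ 0.5134 -0.1967]
 [ 0.5211 -0.1925]
 [ 0.5277 -0.1861]
 [ 0.5325 -0.1779]
 [ 0.5359 -0.1744]
 [ 0.5389 -0.1696]
 [ 0.541  -0.1636]
 [ 0.5415 -0.1567]
 [ 0.5402 -0.1491]
 [ 0.5368 -0.1417]
 [ 0.5312 -0.1351]
 [ 0.5249 -0.1307]]
[[ 0.0077  0.0042]
 [ 0.0066  0.0064]
 [ 0.0048  0.0082]
 [ 0.0034  0.0035]
 [ 0.003   0.0048]
 [ 0.002   0.006 ]
 [ 0.0006  0.007 ]
 [-0.0013  0.0075]
 [-0.0035  0.0074]
 [-0.0056  0.0066]
 [-0.0063  0.0045]]
```

View pics/ac0.png

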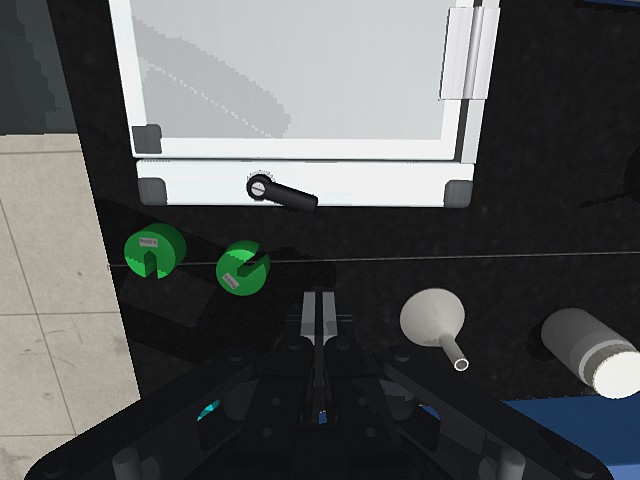

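```bash
python3 - <<'E'
from h import *
e=np.load("m.npy");o=dict(eef_pos=e[:3],eef_rot=e[3:])
print(ray("wrist",[(258,188),(316,203)],.0985,o).round(4), ctrl.get_obs()["eef_pos"])
E
python3 -m pendant '[-0.011,-0.004,-0.03,0,0,0,0,0,0,-0.03,0,0,0,0,0,0,-0.02,0,0,0,0,0,0,-0.009,0,0,0,0,0,0,0,0,0,0,0]'
```

```text
[[ 0.503  -0.1595  0.0985]
 [ 0.5403 -0.1705  0.0985]] [ 0.5415412  -0.20339998  0.17979568]
time_s: 41.82
eef_pos: [0.5305, -0.2082, 0.0908]
eef_rot: [0.492, -0.493, 0.509, -0.506]
wrist_force: [0.1, -0.2, -0.0]
opening: -0.002
```

```bash
python3 -m pendant '[-0.002,0.011,0,0,0,0,0,-0.001,0.011,0,0,0,0,0,0.005,0.008,0,0,0,0,0,0.0035,0.0035,0,0,0,0,0,0.003,0.005,0,0,0,0,0,0.002,0.006,0,0,0,0,0,0,0.007,0,0,0,0,0,-0.0015,0.0075,0,0,0,0,0,-0.0035,0.0075,0,0,0,0,0,-0.0055,0.0065,0,0,0,0,0]'
python3 - <<'E'
from h import *
im,o=pic("wrist","ad0"); print(o["eef_pos"],o["wrist_force"])
E
```

```text
time_s: 43.08
eef_pos: [0.5309, -0.1359, 0.0917]
eef_rot: [0.492, -0.492, 0.508, -0.507]
wrist_force: [1.0, -2.5, 4.9]
opening: -0.003
[ 0.53093025 -0.13590214  0.09170679] [ 1.02552483 -2.46551935  4.85423797]
```

View pics/ad0.png

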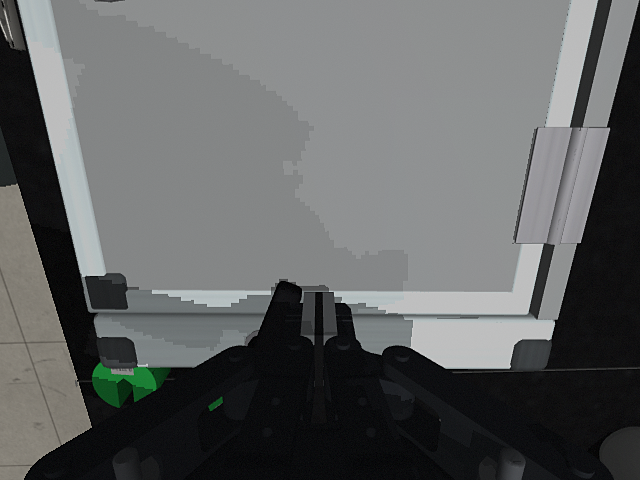

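```bash
python3 -m pendant '[-0.006,0.0045,0,0,0,0,0,-0.004,0,0,0,0,0,0,0,0,0,0,0,0,0]'; python3 -m pendant '[-0.003,0,0,0,0,0,0,0,0,0,0,0,0,0]'; python3 -m pendant '[-0.002,0,0,0,0,0,0,0,0,0,0,0,0,0]'
```

```text
time_s: 43.5
eef_pos: [0.5208, -0.1307, 0.0918]
eef_rot: [0.493, -0.492, 0.509, -0.507]
wrist_force: [1.4, 2.9, 7.3]
opening: 0.001
time_s: 43.75
eef_pos: [0.518, -0.1307, 0.0918]
eef_rot: [0.493, -0.492, 0.509, -0.507]
wrist_force: [2.7, 1.8, 7.0]
opening: -0.001
time_s: 44.0
eef_pos: [0.5164, -0.1308, 0.0919]
eef_rot: [0.493, -0.492, 0.508, -0.507]
wrist_force: [3.4, 1.8, 6.5]
opening: 0.001
```

The force pattern is odd: an upward 7 N and no stop. I look before going on.

```bash
python3 -m pendant '[0.01,0,0,0,0,0,0,0,0,0.05,0,0,0,0,0,-0.03,0.05,0,0,0,0,0,-0.04,0,0,0,0,0,0,0,0,0,0,0,0,0,0,0,0,0,0,0]'
python3 - <<'E'
from h import *
im,o=pic("wrist","ae0"); print(o["eef_pos"],o["wrist_force"]); np.save("m.npy",np.r_[o["eef_pos"],o["eef_rot"]])
E
```

```text
time_s: 44.75
eef_pos: [0.5245, -0.2003, 0.1897]
eef_rot: [0.492, -0.492, 0.51, -0.505]
wrist_force: [0.3, 0.3, -0.2]
opening: -0.001
[ 0.52448447 -0.20030561  0.18968592] [ 0.28728457  0.27898009 -0.20409144]
```

View pics/ae0.png

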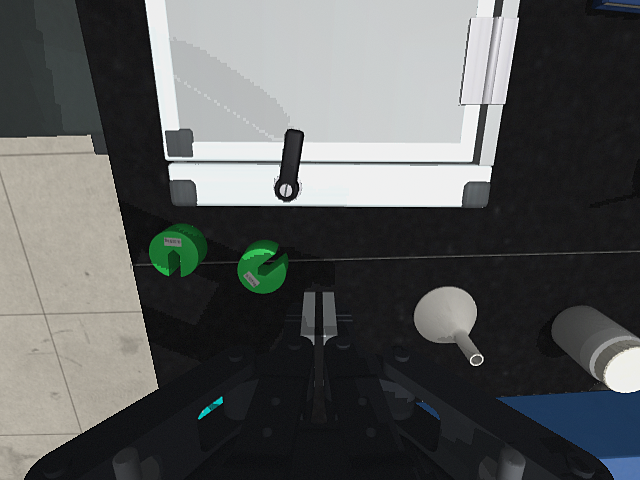

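```bash
python3 - <<'E'
from h import *
e=np.load("m.npy");o=dict(eef_pos=e[:3],eef_rot=e[3:])
P=ray("wrist",[(286.5,190),(295,131)],.0985,o); print(P.round(4), ctrl.get_obs()["eef_pos"])
d=P[1]-P[0]; print(np.arctan2(d[1],d[0])+.03)
E
```

```text
[[ 0.5034 -0.1598  0.0985]
 [ 0.5112 -0.1218  0.0985]] [ 0.52463658 -0.20007041  0.18972119]
1.397991485425045
```

The right bar is at about 1.40 rad, not yet at its stop. I push again from the back, a bit lower and nearer its middle.

```bash
python3 -m pendant '[0.0225,0.03,0,0,0,0,0,0,0.033,0,0,0,0,0,0,0,-0.05,0,0,0,0,0,0,-0.04,0,0,0,0,0,0,-0.011,0,0,0,0,0,0,0,0,0,0,0]'; python3 -m pendant '[-0.008,0,0,0,0,0,0,-0.007,0,0,0,0,0,0]'
python3 - <<'E'
from h import *
im,o=pic("wrist","af0"); print(o["eef_pos"],o["wrist_force"])
im,o=pic("scene","af1",(300,220,460,340),5)
E
```

```text
time_s: 45.55
eef_pos: [0.5477, -0.1378, 0.0897]
eef_rot: [0.492, -0.493, 0.509, -0.506]
wrist_force: [0.3, -0.6, -0.0]
opening: -0.001
time_s: 45.8
eef_pos: [0.5334, -0.139, 0.0915]
eef_rot: [0.492, -0.492, 0.508, -0.507]
wrist_force: [-0.6, 0.5, -0.6]
opening: -0.002
[ 0.53340002 -0.13902381  0.09151022] [-0.6042826   0.45762122 -0.63736128]
```

View pics/af0.png

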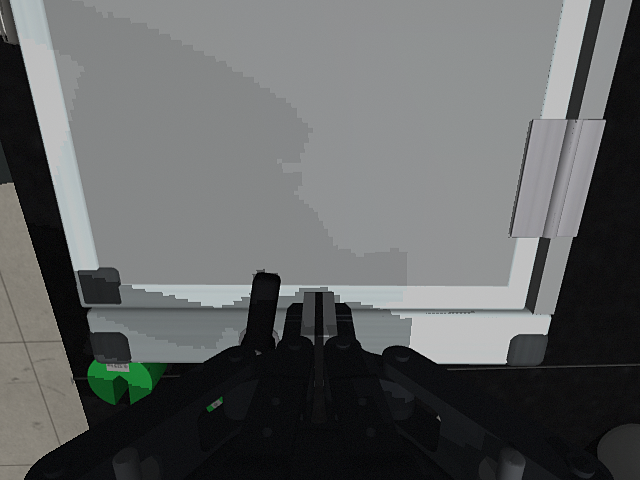

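View pics/af1.png

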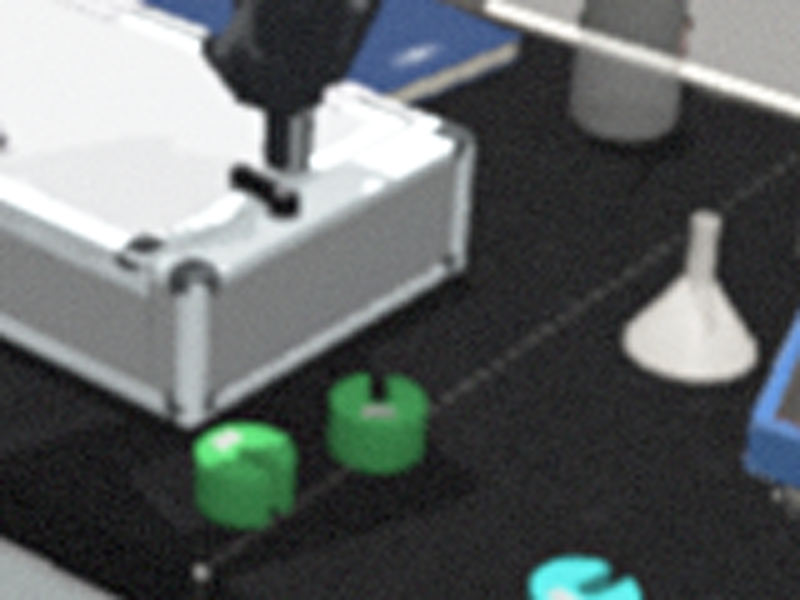

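```bash
python3 -m pendant '[-0.004,0,-0.0015,0,0,0,0,0,0,0,0,0,0,0]'; python3 -m pendant '[-0.004,0,0,0,0,0,0,0,0,0,0,0,0,0]'; python3 -m pendant '[-0.003,0,0,0,0,0,0,0,0,0,0,0,0,0]'; python3 -m pendant '[-0.003,0,0,0,0,0,0,0,0,0,0,0,0,0]'
python3 - <<'E'
from h import *
im,o=pic("wrist","ag0"); print(o["eef_pos"],o["wrist_force"])
E
```

```text
time_s: 46.15
eef_pos: [0.5288, -0.1386, 0.0885]
eef_rot: [0.492, -0.492, 0.509, -0.506]
wrist_force: [-0.3, 0.1, -0.2]
opening: 0.003
time_s: 46.4
eef_pos: [0.5253, -0.1385, 0.0887]
eef_rot: [0.492, -0.492, 0.509, -0.507]
wrist_force: [1.4, 0.6, 0.5]
opening: -0.002
time_s: 46.65
eef_pos: [0.5222, -0.1384, 0.0887]
eef_rot: [0.492, -0.492, 0.509, -0.507]
wrist_force: [1.6, 1.6, 1.0]
opening: 0.001
time_s: 46.9
eef_pos: [0.5216, -0.1388, 0.0894]
eef_rot: [-0.493, 0.491, -0.507, 0.508]
wrist_force: [10.0, 2.7, -2.9]
opening: -0.004
[ 0.52157475 -0.13880655  0.08940295] [10.00472996  2.68208718 -2.85419001]
```

View pics/ag0.png

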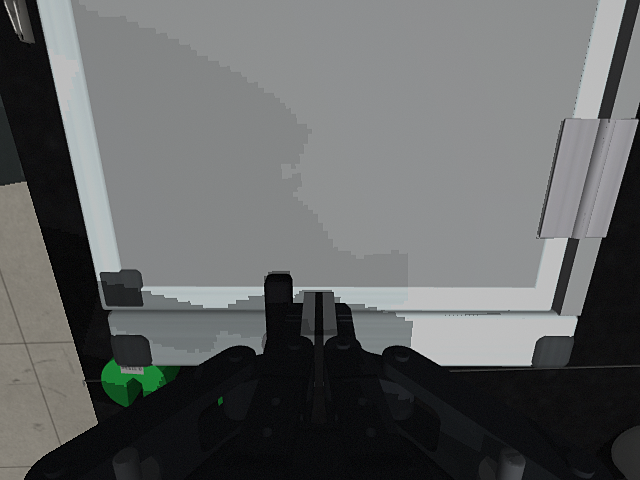

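```bash
python3 -m pendant '[-0.002,0,0,0,0,0,0,0,0,0,0,0,0,0]'; python3 -m pendant '[0.02,0,0,0,0,0,0,0,0,0.06,0,0,0,0,-0.03,0.05,0.06,0,0,0,0,-0.03,0.05,0.05,0,0,0,0,-0.04,0.05,0.05,0,0,0,0,-0.02,0.05,0,0,0,0,0,0,0.06,0,0,0,0,0,0,0.06,0,0,0,0,0,0,0,0,0,0,0,0,0,0,0,0,0,0,0]'
python3 - <<'E'
from h import *
im,o=pic("wrist","ah0"); print(o["eef_pos"],o["wrist_force"]); np.save("m.npy",np.r_[o["eef_pos"],o["eef_rot"]])
pic("scene","ah1",(200,150,500,370),2.6)
E
```

```text
time_s: 47.2
eef_pos: [0.5211, -0.1392, 0.09]
eef_rot: [-0.494, 0.49, -0.506, 0.509]
wrist_force: [15.1, 3.0, -4.0]
opening: 0.002
time_s: 48.45
eef_pos: [0.439, 0.1476, 0.272]
eef_rot: [0.492, -0.493, 0.508, -0.506]
wrist_force: [0.1, 0.3, -0.1]
opening: 0.002
[0.43901711 0.14762878 0.27204188] [ 0.09064679  0.34722128 -0.10968049]
```

View pics/ah0.png

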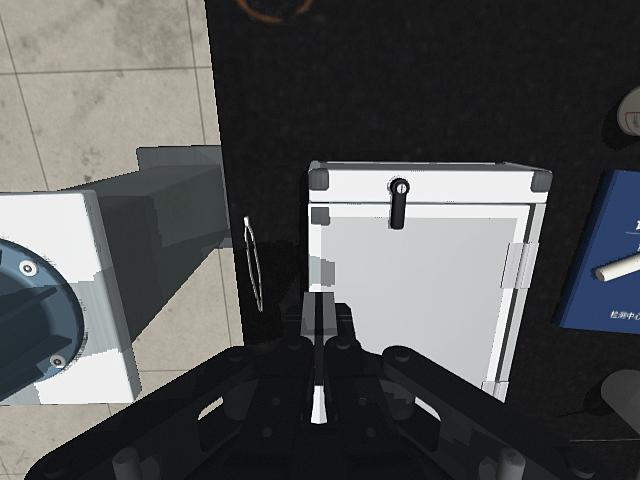

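View pics/ah1.png

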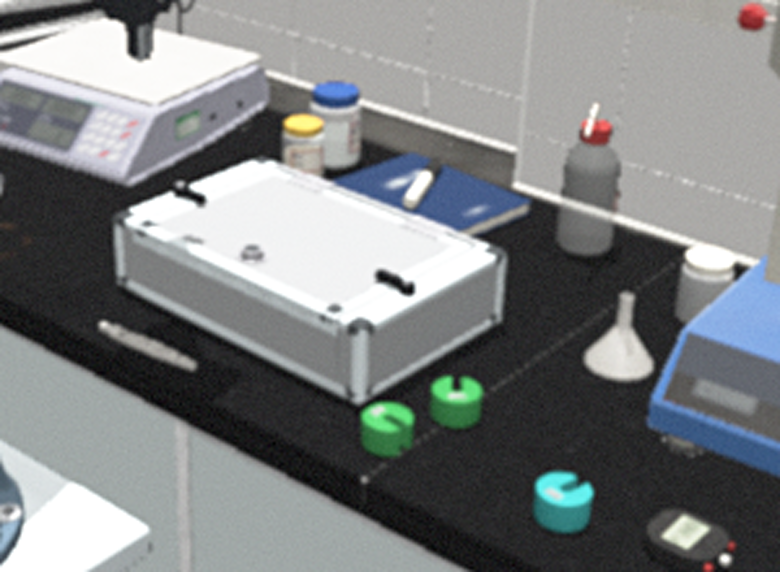

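The knob is in and both bars look square. I take a measured check from a wider view.

```bash
python3 -m pendant '[0.03,0.02,0.05,0,0,0,0,0.03,0.02,0.05,0,0,0,0,0.03,0.02,0.03,0,0,0,0,0,0,0,0,0,0,0,0,0,0,0,0,0,0,0,0,0,0,0,0,0]'
python3 - <<'E'
from h import *
im,o=pic("wrist","ai0"); print(o["eef_pos"],o["wrist_force"]); np.save("m.npy",np.r_[o["eef_pos"],o["eef_rot"]])
cv2.imwrite("pics/ai1.png",cv2.resize(im[80:300,250:420],None,fx=3,fy=2.7,interpolation=cv2.INTER_CUBIC)[:,:,::-1])
pic("top","ai2",(180,170,480,300),2.6)
E
```

```text
time_s: 49.3
eef_pos: [0.5285, 0.2068, 0.401]
eef_rot: [0.491, -0.493, 0.51, -0.506]
wrist_force: [-1.0, -0.4, -0.1]
opening: 0.003
[0.52850567 0.20681862 0.40097278] [-0.97512246 -0.43421988 -0.12922848]
```

View pics/ai0.png

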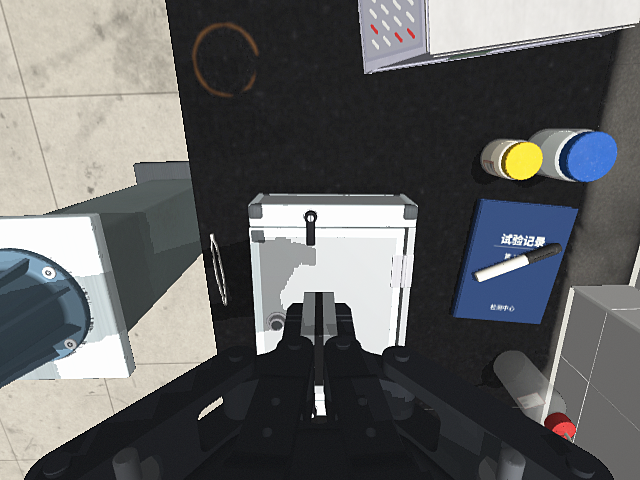

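View pics/ai2.png

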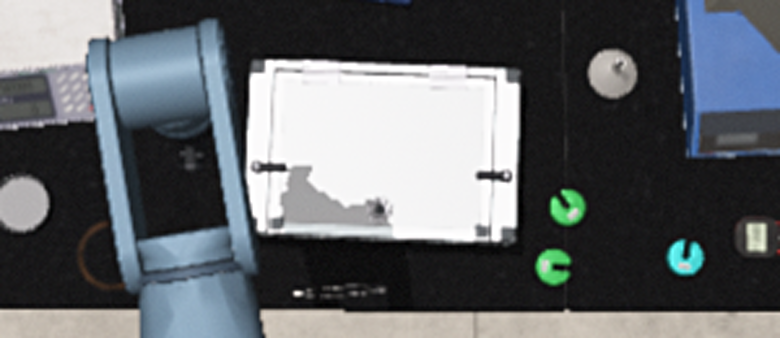

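```bash
python3 -m pendant '[0,-0.05,0,0,0,0,0,0,-0.05,0,0,0,0,0,0,-0.05,0,0,0,0,0,0,-0.05,0,0,0,0,0,0,-0.05,-0.02,0,0,0,0,0,-0.05,-0.04,0,0,0,0,0,-0.05,-0.05,0,0,0,0,0,-0.04,-0.04,0,0,0,0,0,0,0,0,0,0,0,0,0,0,0,0,0,0,0,0,0,0,0,0,0]'
python3 - <<'E'
from h import *
im,o=pic("wrist","aj0"); print(o["eef_pos"],o["wrist_force"]); np.save("m.npy",np.r_[o["eef_pos"],o["eef_rot"]])
cv2.imwrite("pics/aj1.png",cv2.resize(im[80:280,200:400],None,fx=3,fy=3,interpolation=cv2.INTER_CUBIC)[:,:,::-1])
E
```

```text
time_s: 50.78
eef_pos: [0.5303, -0.1743, 0.2611]
eef_rot: [0.493, -0.492, 0.507, -0.507]
wrist_force: [-0.4, 0.1, 1.0]
opening: -0.001
[ 0.53032589 -0.17431151  0.26112505] [-0.43516123  0.08795244  1.04721802]
```

View pics/aj1.png

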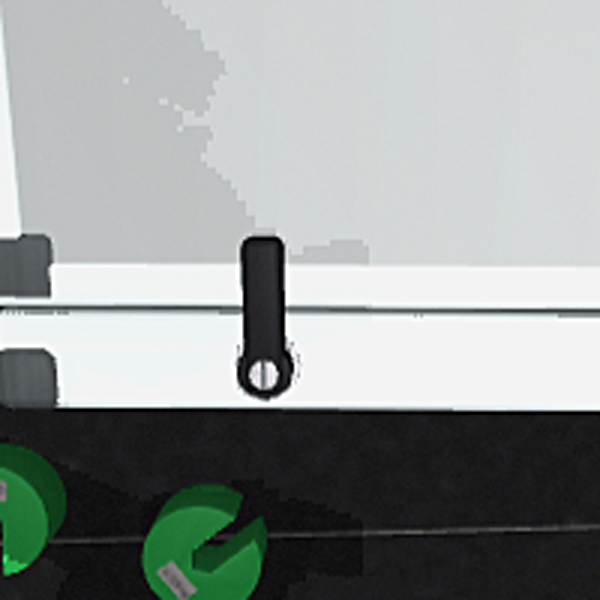

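The right bar is square to the seam. One last scan for leftover weights, then I hand in.

```bash
python3 - <<'E'
from h import *
im,o=pic("top","ak0")
for n in ["top","scene"]:
    ctrl.camera(n)
    for t in ["weight_large0","weight_small0"]:
        for d in ctrl.silhouettes(t,n):
            m=d["mask"]; print(n,t,round(d["score"],2),np.round(d["bbox"]),ctrl.camera(n)[m].mean(0).round() if m.any() else None)
E
```

```text
top weight_small0 0.61 [386. 268. 398. 277.] [ 60. 132.  73.]
scene weight_small0 0.92 [407. 333. 430. 355.] [ 74. 168. 166.]
scene weight_small0 0.6 [342. 306. 359. 324.] [ 61. 129.  75.]
scene weight_small0 0.6 [242. 209. 394. 304.] [190. 192. 192.]
scene weight_small0 0.58 [365. 296. 388. 314.] [ 57. 119.  69.]
scene weight_small0 0.42 [253. 215. 379. 274.] [235. 237. 237.]
```

View pics/ak0.png

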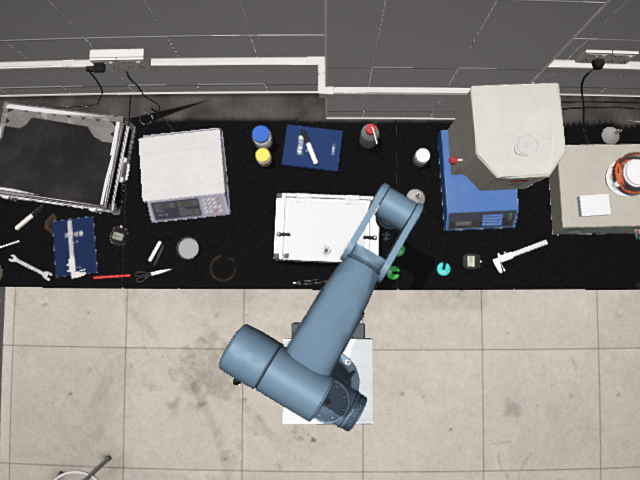

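Only the green and turquoise look-alikes are left on the worktop. The bystanders are where they were, and the robot is clear of everything.

```bash
python3 -c "
from bench import ctrl
print(ctrl.hand_in())"
```

```text
the job is handed in; nothing more can be done
None
```

The job is handed in, about 51 s into the 210 s allowed. I pressed the push-lock, opened the lid to its stop and set the two weights on the worktop into the two small wells. Then I shut the lid, pressed the knob in until it latched and turned both turnbuttons across the lid.

- **Weights:** only two were there, both small. The final wrist view showed them flat in the small wells with foam rim all round. The last detector scan found no weights on the worktop, only the green and turquoise look-alikes and two false hits on the case.
- **Lid and knob:** the lid is flush at 0.085 m, and the knob stands at its latched height.
- **Turnbuttons:** each stopped against a 13–15 N push and looks square to the rim. The first push on the right one left it at about 1.40 rad, so I pushed it again to its stop.
- **Left turnbutton reading:** two early measurements of its starting angle disagreed (0.14 and about 0 rad). It ended at its stop either way.
- **Highest force:** opening the lid against its stop took the wrist to about 59 N. That was with the fingers, as far as I could tell, and under the 120 N limit.

The other things on the worktop look unmoved in the last pictures. I judged that by eye, not by measurement. The arm partly hid the funnel and the green look-alikes in the final overhead view, but they showed clear in the one before.

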